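Clamp a bottle on the shaker table with a ratchet lever

TASK

Stand the slim clear bottle upright on the shaker table, in the gap between the V-block and the open jaw. Then close the jaw on it with the ratchet lever under the clear splash guard: swing the lever back and forth between its posts (tilt the hand to get in under the guard; swings to the left tighten) until the nut is fully tight and the jaw goes no farther. Leave the bottle standing clamped, let go of everything, and do not disturb the flask and the two beakers nearby.

Things in the scene. Friction and masses are not known exactly. Their poses are not given: they have to be found in the camera images.
- clamp: Fixed shaker table: steel plate 170 x 340 mm, top 20 mm above the worktop. Origin on the worktop under the upright ratchet axis; x points away from the robot at yaw 0, y to the left, z up. Plate from x -85 to +85, y -245 to +95 mm. A grey gear housing 70 x 80 mm, top at z 54 mm, stands round the axis.
- guard_edge (a point): Middle of the lower front edge of the clear splash guard (underside z 206 mm, 4 mm thick, clamp x -100 to +70, y +-80 mm) over the ratchet, on 12 mm posts at clamp x -53 y +-53 and x +55 y +-65 mm, tops at 215 mm. A hand held upright over the grip hits it; one tilted 30 to 40 degrees, wrist leaning to clamp -x, fits under it.
- grip (a point): Centre of the lever's upright round black grip, 18 mm thick and 60 mm tall (z 79 to 139 mm, centre at 109 mm), at the end of the steel lever arm, 120 mm from the ratchet axis; arm 16 mm wide, z 69 to 79 mm.
- lever (a joint): Ratchet lever (rad), hard stops at -0.6 and +0.6. At 0 it points along clamp -x; positive is clockwise from above: grip at clamp (-120 cos q, +120 sin q) mm. Swings towards + (left) drive the nut (3 to 6 N at the grip) after up to 0.35 rad lost motion until the pawl meets a tooth; swings towards - run free (under 1 N). Stays where left.
- nut (a joint): Angle of the clamping nut and toothed wheel under the lever (rad): 0 open, 2.3 hard end stop, fully tight. The lever turns it clockwise only; it holds where it is. Drives the jaw by 10 mm per rad towards the V-block. At start 0.2 to 0.6.
- pad: Black rubber pad 34 x 34 mm on the moving jaw, sprung (1.2 N/mm, gives up to 10 mm), centred 44 mm above the worktop. Origin on the worktop at the ratchet axis when the nut is at 0. Its face is at clamp y -126.5 mm at nut 0 and moves to -y; it meets a bottle in the V-block at nut about 1.6.
- seat (a point): Point on the plate's top (z 20 mm) at clamp (0, -165) mm, where the axis of the bottle ends up when it is pressed into the V-block. The V-block stands behind it (clamp -y), faces at 45 degrees, top 80 mm above the worktop.
- drop_in (a point): Point on the plate's top 5 mm from the seat towards the jaw: well inside the free gap, where to set the bottle down.
- bottle_mid (a point): Centre, half-way up, of the loose slim clear bottle with a white cap: 45 mm thick, 176 mm tall; straight-sided white cap 28 mm thick over the top 28 mm, tapering shoulder under it; its underside is 88 mm below this point. z is its upright axis.
- small_beaker: Bystander: small beaker with brown contents, 57 mm wide, 82 mm tall. Origin at its underside. Leave alone.
- flask: Bystander: narrow conical flask, 55 mm wide, 158 mm tall. Origin at its underside. Leave alone.
- beaker: Bystander: wide translucent beaker, 107 x 116 mm, 128 mm tall. Origin at its underside. Leave alone.
Not all that is in view belongs to the job. Leave any green or orange look-alike of the part that bears bottle_mid alone.

How it is judged (in metres and radians):
On the way, in this order (a step that is already met when the one before it is completed fails the run):
1. the bottle stands upright and released in the gap between V-block and open jaw (horizontal distance between bottle_mid and seat below 0.018 m and angle between bottle_mid's own z axis and vertical below 0.1 rad and height (world z) of bottle_mid below 0.113 m and contact force between the fingers and bottle below 0.1 N and value of joint nut below 1.2 rad), for 0.2 s.
2. the nut is tight with the bottle between pad and V-block (value of joint nut above 2.1 rad and contact force between pad and bottle above 3 N), for 0.2 s.
At the end, for the whole second after the job is handed in: The nut has been turned past 2.1 of its 2.3 rad and stays there, the pad presses the bottle with over 3 N, and the bottle stands at rest on the plate in the V-block, upright within 6 degrees, its axis within 8 mm of the seat (all of step 2 and horizontal distance between bottle_mid and seat below 0.008 m and angle between bottle_mid's own z axis and vertical below 0.1 rad and height (world z) of bottle_mid below 0.113 m and linear speed of bottle below 0.02 m/s); the robot touches nothing.
It fails at once if a bystander (flask or beaker) was moved by over 30 mm (distance of any of small_beaker, flask, beaker from where it was at the start of the episode above 0.03 m).
It also fails if it takes over 72 s, if anything falls off the work surface, if the arm or the gripper's body presses on something with over 40 N, if the wrist force passes 120 N, or if a joint passes its speed limit or range.

ROBOT

A 6-joint arm with a two-finger parallel gripper is mounted at the origin on a cart in front of the work surface, level with it; the furniture and walls round the work are solid. World frame = base frame: x ahead of the robot, y to its left, z up, the work surface at z = 0. Lengths are in m, angles in degrees, forces in N, time in s.
With the tool pointing down it reaches from about 0.4 to 0.825 m from the base axis. Payload 7 kg.
Tool frame: the origin (TCP) lies midway between the tips of the shut fingers; the grasp point (between the pads) lies ctrl.tcp_to_grasp behind it (ctrl.tcp_to_grasp is the distance from the TCP to the grasp point, in m); z points along the fingers, y is the line along which they close (so a half turn about z gives the same grasp; the last joint's range is limited). The gripper opens to 88 mm and grips with 3 to 60 N. Pads are 19 mm wide; open, the fingers measure 130 mm over their backs; the gripper's body (78 mm by 193 mm) begins 47 mm behind the grasp point.
Start: joints at [-55.399, 20.546, 0.682, 0, -70.136, -16.507], TCP at [0.21, -0.642, 0.227] pointing down, gripper open.
Joint ranges: [-176.03, 176.03], [-82.01, 121.73], [-58.28, 71.71], [-173.87, 95.51], [-174.79, -0.11], [-173.66, 173.66]. Speed limits (degrees/s): [136.94, 136.94, 172.46, 180, 180, 180].

INTERFACE

Orientations are given as [roll, pitch, yaw] about the fixed x, y, z axes, in that order (R = Rz(yaw) Ry(pitch) Rx(roll)).
In Python, from plant import ctrl, imaging, close_job gives the robot as it stands.
- The arm moves only by the shell command python3 -m crank 'ROWS'. ROWS is JSON, a list of rows, each a list of 3 entries, a list of its own where there are three numbers: the shift along the world's x, y, z in m, then the turn, a rotation vector about the world's x, y, z in degrees, then the opening, from -1 (shut) to 1 (fully open), so that 0 is half open. A call has 1 to 12 rows; each row shifts and turns the commanded pose from where the row before left it; what a row does not reach is not made up. A row lasts 1/10 s, in which the tool goes at most 50 mm and 8.59 degrees, less where a joint would pass 70% of its speed; a pose out of reach is approached as far as the arm can. A call is refused whole if a number of a shift passes 0.05 or a number of a turn 8.59, either way. A call with a gripper value outside its range is refused whole. The fingers move at their own pace and stop on an object; the grip force is fixed at half the most. Time passes only in rows, so rows that do not move let the fingers close. It gives the time, the measured TCP pose, the force, the opening and the grip force at its end, in the units of the state.
- ctrl.get_obs(): the state, without advancing time (a new reading comes with each control period).
- imaging.snapshot(name): name is "side" or "top" or "wrist"; returns (picture, depth): 480x640x3 uint8, blue, green, red; 480x640 float32, m along the optical axis (not along the pixel's ray), 0 where there is no reading.
- imaging.camera_model(name): a dict with "mtx" (3x3 intrinsics, pixels), "R" (3x3) and "t" (3): a world point X has camera coordinates R X + t. Camera axes: x right, y down, z forward; pixel columns grow to the right and rows downward; lengths in m; the calibration is good to about 2 mm. A picture is of the moment at which its call begins: read the wrist's pose just before it. camera_model takes no time and is no camera call; for the wrist camera it gives the pose at the moment of the call.
- close_job(): hands the job in; it is judged then, once.
The state is a dict: "clock": time; "joint_pos": joint angles; "qvel": joint speeds; "tau": joint torques, N m; "tool_pos": TCP position; "orientation": TCP orientation; "force": force on the tool from outside, world axes, zero at the start; "moment": the same for the moment, N m; "opening": finger opening in m; "gripper_force": force on a finger pad.
Only numpy, scipy, OpenCV 4.12 (cv2) and the standard library are available. Lean on these libraries where they do the work, as an engineer would, in place of code of your own. Each camera call takes 0.05 s, during which the arm holds its last target. There are 200 camera calls.

## Working session

There is one attempt and no reset: what is moved stays moved. The work goes in short steps, Python scripts to look and compute and a shell command to move; the robot and the scene stay as the last step left them, time stands still between calls to the robot, and variables do not carry over. Pictures are saved under pics/ and viewed, at most 10 in all, crops included, and the job is handed in when it is done.

```bash
ls; mkdir -p pics; python3 - <<'E'
from plant import ctrl, imaging
import cv2, numpy as np
print(ctrl.get_obs()); print(ctrl.tcp_to_grasp)
for n in ("side","top"):
    p,d=imaging.snapshot(n); cv2.imwrite(f"pics/{n}0.png",p); np.save(f"pics/{n}0.npy",d)
    m=imaging.camera_model(n); print(n,m)
E
```

```text
pics
{'clock': 0.0, 'joint_pos': array([-5.53981742e+01,  2.05886579e+01,  6.32795605e-01, -2.04991963e-02,
       -7.01371108e+01, -1.65060746e+01]), 'qvel': array([ 0.05723349, -0.10481408, -0.0098505 , -0.0102919 , -0.05682875,
       -0.02466941]), 'tau': array([ 4.38422103e-04, -5.82718134e+01,  2.93053901e+01,  6.99716672e+00,
        6.68471883e-03, -1.82245576e-04]), 'tool_pos': array([ 0.20946256, -0.64114191,  0.22564543]), 'orientation': array([ 1.79905383e+02, -7.94126513e-03, -1.61911223e+02]), 'force': array([0.00841969, 0.26744853, 0.69888603]), 'moment': array([-0.00035542, -0.0183819 ,  0.06853646]), 'gripper_force': 0.0, 'opening': 0.08769945290219558}
0.0188
side {'mtx': array([[536.95540911,   0.        , 326.46409256],
       [  0.        , 536.95540911, 252.18394828],
       [  0.        ,   0.        ,   1.        ]]), 'R': array([[-0.24704761, -0.96875733,  0.02183389],
       [-0.58401354,  0.13087643, -0.80112393],
       [ 0.77323714, -0.21066704, -0.5981001 ]]), 't': array([0.19287975, 0.41694205, 1.06820494])}
top {'mtx': array([[595.57948997,   0.        , 322.0931805 ],
       [  0.        , 595.57948997, 236.98847746],
       [  0.        ,   0.        ,   1.        ]]), 'R': array([[-0.05852   , -0.99826026,  0.00720224],
       [-0.7906717 ,  0.04194394, -0.6108019 ],
       [ 0.60943717, -0.04143873, -0.7917507 ]]), 't': array([0.10821123, 0.51843993, 1.42637014])}
```

View pics/side0.png

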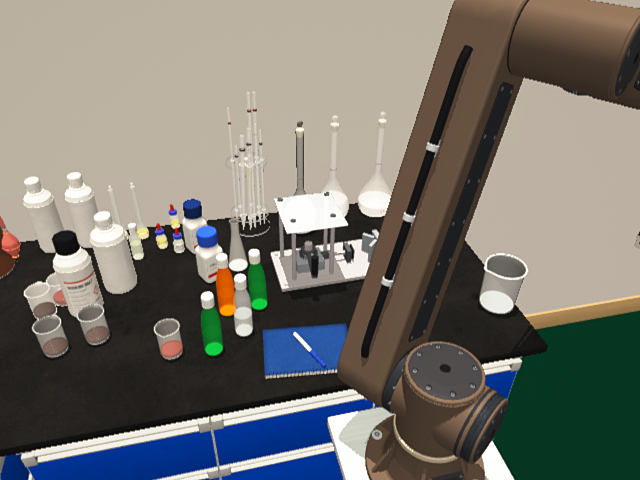

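View pics/top0.png

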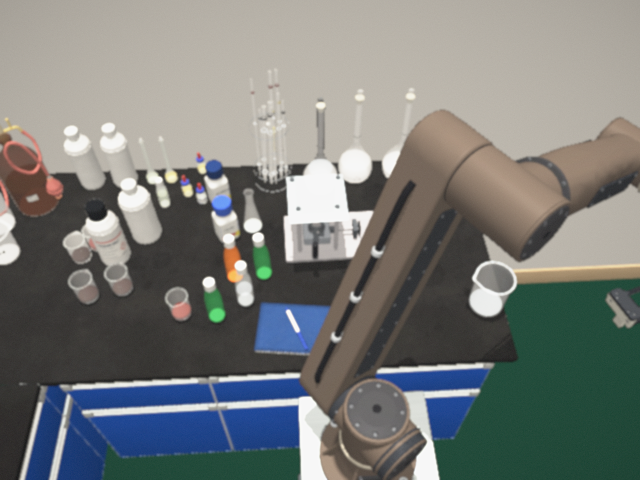

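The top view shows a cluster of four slim bottles: clear (244,285), orange (232,258), green (262,257) and green (213,300). Only the clear one with the white cap fits the description. The clamp is at about (320,230), and the arm hides its right side. I'll enlarge to confirm.

```bash
python3 - <<'E'
import cv2
a=cv2.imread("pics/side0.png")[185:375,180:400]; cv2.imwrite("pics/c1.png",cv2.resize(a,None,fx=3.1,fy=3.1,interpolation=cv2.INTER_CUBIC))
a=cv2.imread("pics/top0.png")[165:330,190:380]; cv2.imwrite("pics/c2.png",cv2.resize(a,None,fx=3.6,fy=3.6,interpolation=cv2.INTER_CUBIC))
E
```

```text
(no output)
```

View pics/c1.png

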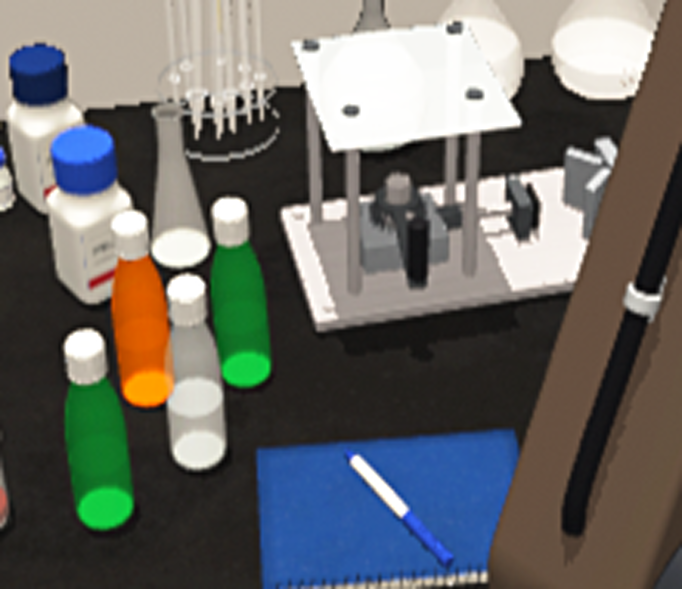

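View pics/c2.png

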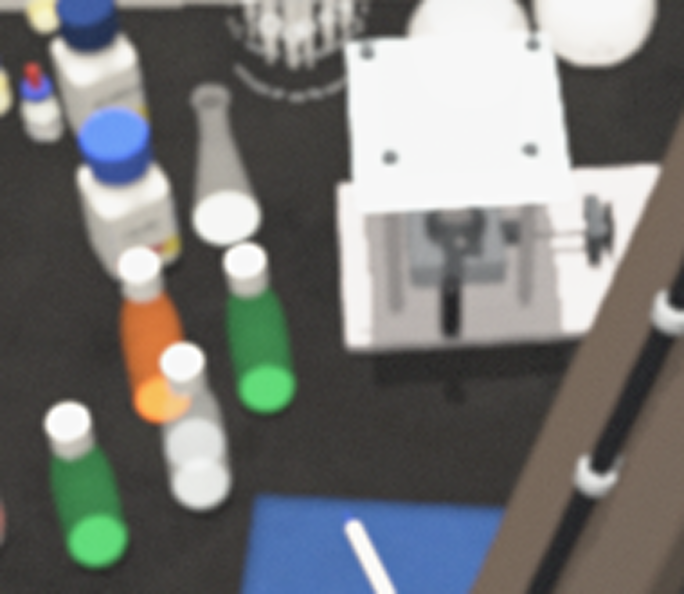

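The crops show the clear bottle with a white cap: side crop cap (187,284), base (199,452), top crop cap (183,358). Green and orange look-alikes surround it. The clamp's post tops and the black grip, side crop (417,215-283), are also clear. Next I'll compute positions.

```bash
cat > h.py <<'E'
from plant import ctrl, imaging
import numpy as np, cv2
from scipy.optimize import least_squares
def ray(n,px,z):
    m=imaging.camera_model(n); c=-m["R"].T@m["t"]; d=m["R"].T@np.linalg.inv(m["mtx"])@[*px,1]
    return c+d*(z-c[2])/d[2]
S=lambda u,v:(180+u/3.1,185+v/3.1)
T=lambda u,v:(190+u/3.6,165+v/3.6)
def proj(n,X):
    m=imaging.camera_model(n); p=(m["R"]@np.asarray(X).T).T+m["t"]; p=p@m["mtx"].T; return p[:,:2]/p[:,2:]
E
python3 - <<'E'
from h import *
r=lambda a:np.round(a,4)
print("cap",r(ray("side",S(187,284),.176)),r(ray("top",T(183,356),.176)))
print("base",r(ray("side",S(199,450),0)),r(ray("top",T(201,482),0)))
print("orange cap",r(ray("side",S(130,220),.176)),r(ray("top",T(141,264),.176)))
print("greenR cap",r(ray("side",S(231,206),.176)),r(ray("top",T(246,262),.176)))
print("greenL cap",r(ray("side",S(85,340),.176)),r(ray("top",T(69,421),.176)))
P=np.array([[55,65,215],[55,-65,215],[-53,53,215],[-53,-53,215],[85,95,20],[-85,95,20]])/1e3
s=[S(311,44),S(455,26),S(350,109),S(474,93),S(283,212),S(318,320)]
t=[T(367,51),T(532,43),T(390,157),T(530,149),T(338,185),T(347,345)]
for n,q in(("side",s),("top",t)):
  for X,p in zip(P,q): print(n,X[:2],r(ray(n,p,X[2])))
def W(v):
  c,s_=np.cos(v[2]),np.sin(v[2]); return P@np.array([[c,-s_,0],[s_,c,0],[0,0,1]]).T+[v[0],v[1],0]
f=lambda v:np.r_[(proj("side",W(v))-s).ravel(),(proj("top",W(v))-t).ravel()]
o=least_squares(f,[.7,.1,0],loss="soft_l1"); print("clamp",r(o.x),np.degrees(o.x[2]),r(o.fun.reshape(-1,2)))
v=o.x;C=lambda x,y:r([v[0]+x*np.cos(v[2])-y*np.sin(v[2]),v[1]+x*np.sin(v[2])+y*np.cos(v[2])])
print("seat",C(0,-.165),"drop",C(0,-.160))
for n,p in(("side",S(417,217)),("top",T(451,283))):
  g=ray(n,p,.139); d=g[:2]-v[:2]; a=np.arctan2(d[1],d[0])-v[2]; print("griptop",r(g),np.hypot(*d),"q",np.arctan2(np.sin(a)*np.hypot(*d),-np.cos(a)*np.hypot(*d)))
print("gripbot side",r(ray("side",S(417,283),.079)))
print("flask top",r(ray("side",S(168,107),.158)),r(ray("top",T(212,97),.158)))
E
```

```text
cap [0.4421 0.2961 0.176 ] [0.447  0.2949 0.176 ]
base [0.4453 0.299  0.    ] [0.4496 0.2986 0.    ]
orange cap [0.5307 0.3297 0.176 ] [0.5326 0.3282 0.176 ]
greenR cap [0.5317 0.2502 0.176 ] [0.5303 0.2502 0.176 ]
greenL cap [0.3952 0.3745 0.176 ] [0.3952 0.3738 0.176 ]
side [0.055 0.065] [0.6981 0.1543 0.215 ]
side [ 0.055 -0.065] [0.7013 0.0242 0.215 ]
side [-0.053  0.053] [0.5902 0.1416 0.215 ]
side [-0.053 -0.053] [0.5918 0.0358 0.215 ]
side [0.085 0.095] [0.7214 0.1827 0.02  ]
side [-0.085  0.095] [0.5598 0.1792 0.02  ]
top [0.055 0.065] [0.7039 0.1538 0.215 ]
top [ 0.055 -0.065] [0.7058 0.0241 0.215 ]
top [-0.053  0.053] [0.5942 0.1396 0.215 ]
top [-0.053 -0.053] [0.5966 0.0338 0.215 ]
top [0.085 0.095] [0.7309 0.1845 0.02  ]
top [-0.085  0.095] [0.5614 0.1804 0.02  ]
clamp [0.6472 0.0877 0.0203] 1.1621319570337867 [[-0.0198 -0.5483]
 [-0.0634 -0.4132]
 [ 0.5232 -0.7047]
 [ 0.4671 -0.8109]
 [-1.0806 -1.6883]
 [-0.6663 -0.0141]
 [ 0.0311  0.7837]
 [ 0.1585  0.5773]
 [-0.0107  0.2919]
 [ 0.0912  0.3506]
 [ 0.0215  0.1531]
 [-0.1717  0.327 ]]
seat [ 0.6506 -0.0773] drop [ 0.6505 -0.0723]
griptop [0.5328 0.098  0.139 ] 0.11482318680373692 q 0.10972551187686598
griptop [0.5305 0.0971 0.139 ] 0.1171189944473991 q 0.10016870682337597
gripbot side [0.5203 0.1004 0.079 ]
flask top [0.7128 0.2809 0.158 ] [0.7134 0.28   0.158 ]
```

Both views agree within about 4 mm, and the sizes check out: posts 106 and 130 mm apart, grip 115-117 mm from the axis. Clamp is at (0.647, 0.088), yaw 1.2°. Bottle is at (0.446, 0.2965), seat at (0.651, -0.077). Plan: swing high to the bottle and grasp the cap at z≈0.16, above its neighbours.

```bash
python3 -m crank '[[[0.029,0.039,0.03],[0,0,4.5],1],[[0.029,0.039,0.03],[0,0,4.5],1],[[0.029,0.039,0],[0,0,4.5],1],[[0.029,0.039,0],[0,0,4.5],1],[[0.029,0.039,0],[0,0,4.5],1],[[0.029,0.039,0],[0,0,4.5],1],[[0.029,0.039,0],[0,0,4.5],1],[[0.029,0.039,0],[0,0,4.5],1],[[0.029,0.039,0],[0,0,4.5],1],[[0.029,0.039,0],[0,0,4.5],0.36]]'
python3 -m crank '[[[0.005,0.042,0],[0,0,4.4],0.36],[[0.005,0.042,0],[0,0,4.4],0.36],[[0.005,0.042,0],[0,0,4.4],0.36],[[0.005,0.042,0],[0,0,4.4],0.36],[[0.005,0.042,0],[0,0,4.4],0.36],[[0.005,0.042,0],[0,0,4.4],0.36]]'
python3 -m crank '[[[-0.0105,0.037,0],[0,0,4.2],0.36],[[-0.0105,0.037,0],[0,0,4.2],0.36],[[-0.0105,0.037,0],[0,0,4.2],0.36],[[-0.0105,0.037,0],[0,0,4.2],0.36],[[-0.0105,0.037,0],[0,0,4.2],0.36],[[-0.0105,0.037,0],[0,0,4.2],0.36],[[-0.0105,0.037,0],[0,0,4.2],0.36],[[-0.0105,0.037,0],[0,0,4.2],0.36],[[0,0,0],[0,0,0],0.36],[[0,0,0],[0,0,0],0.36]]'
python3 - <<'E'
from h import *
print(ctrl.get_obs()["joint_pos"])
ps=[]
for n in ("wrist","top"):
    p,d=imaging.snapshot(n); cv2.imwrite(f"pics/{n}1.png",p); np.save(f"pics/{n}1.npy",d); ps.append(p)
m=imaging.camera_model("wrist"); np.save("pics/w1.npy",m,allow_pickle=True)
print(proj("wrist",[[.446,.2965,.176],[.446,.2965,0]]), "front edge px top",proj("top",[[.647,.0875,.215],[.65,-.077,.02]]))
cv2.imwrite("pics/both1.png",cv2.resize(np.hstack([ps[0],ps[1]]),(800,300),interpolation=cv2.INTER_AREA))
t=ps[1][150:290,250:430]; cv2.imwrite("pics/c3.png",np.hstack([cv2.resize(ps[0],(400,300)),cv2.resize(t,(386,300),interpolation=cv2.INTER_CUBIC)]))
E
```

```text
clock: 1.1
tool_pos: [0.493, -0.2594, 0.279]
orientation: [180.0, 0.0, -116.7]
force: [1.0, -0.2, 0.8]
opening: 0.0837
gripper_force: 0.0
clock: 1.7
tool_pos: [0.522, -0.0076, 0.279]
orientation: [180.0, 0.0, -90.3]
force: [1.5, 0.8, 0.7]
opening: 0.06
gripper_force: 0.0
clock: 2.7
tool_pos: [0.4378, 0.2872, 0.2786]
orientation: [179.9, -0.0, -56.8]
force: [-0.3, -1.2, -0.2]
opening: 0.0596
gripper_force: 0.0
[ 5.47466974e+01  4.42226564e+00 -1.34117855e+01 -9.61235464e-03
 -7.22343695e+01 -2.15728745e+01]
[[310.53687332 247.86632199]
 [316.25567287 204.09172342]] front edge px top [[316.50545493 193.30906531]
 [370.52751382 233.38760847]]
```

View pics/c3.png

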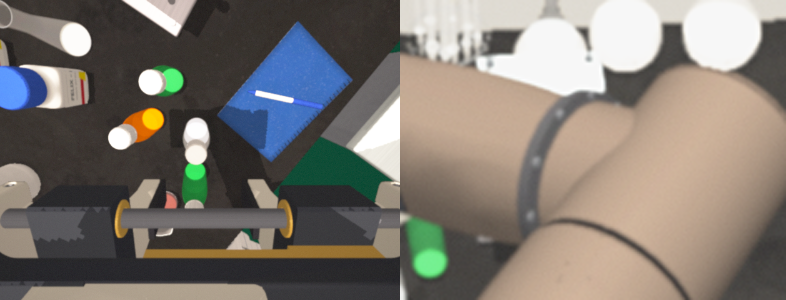

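The wrist view shows the clear bottle's cap at about (314,246) full-res, within 4 px of the prediction. The neighbouring greens and orange stand apart from it.

```bash
python3 - <<'E'
from h import *
print(ray("wrist",(313.6,246.4),.176), ray("wrist",(195/.625,130/.625),0.0))
d=np.load("pics/wrist1.npy"); p=cv2.imread("pics/wrist1.png")
m=imaging.camera_model("wrist"); print(d[246,314])
print((m["R"].T@(np.linalg.inv(m["mtx"])@[314,246,1]*d[246,314]-m["t"])))
hs=cv2.cvtColor(p,cv2.COLOR_BGR2HSV); w=((hs[...,1]<40)&(hs[...,2]>200)).astype(np.uint8)
r=w[220:280,280:350]; n,l,st,c=cv2.connectedComponentsWithStats(r)
print([(s.tolist(),(cc+[280,220]).round(1).tolist()) for s,cc in zip(st,c)][1:])
E
```

```text
[0.44464151 0.2941788  0.176     ] [0.44780935 0.30364367 0.        ]
0.27371663
[0.44463856 0.29356996 0.17655828]
[([15, 0, 39, 10, 228], [314.3, 222.8]), ([17, 10, 34, 33, 882], [313.3, 246.1])]
```

```bash
python3 -m crank '[[[0.007,0.007,0],[0,0,0],0.36],[[0,0,-0.025],[0,0,0],0.36],[[0,0,-0.03],[0,0,0],0.36],[[0,0,-0.03],[0,0,0],0.36],[[0,0,-0.03],[0,0,0],0.36],[[0,0,-0.01],[0,0,0],0.36],[[0,0,0],[0,0,0],0.36],[[0,0,0],[0,0,0],0.36]]'
```

```text
clock: 3.6
tool_pos: [0.4464, 0.294, 0.1553]
orientation: [-179.9, -0.0, -56.9]
force: [0.7, 0.1, 1.5]
opening: 0.0594
gripper_force: 0.0
```

```bash
python3 -m crank '[[[-0.001,0,-0.011],[0,0,0],0.36],[[0,0,0],[0,0,0],0.36],[[0,0,0],[0,0,0],-1],[[0,0,0],[0,0,0],-1],[[0,0,0],[0,0,0],-1],[[0,0,0],[0,0,0],-1],[[0,0,0],[0,0,0],-1],[[0,0,0],[0,0,0],-1]]'
```

```text
clock: 4.4
tool_pos: [0.4444, 0.2937, 0.1433]
orientation: [-180.0, -0.0, -56.9]
force: [-0.6, -0.2, 0.6]
opening: 0.028
gripper_force: 30.0
```

```bash
python3 -m crank '[[[0,0,0.03],[0,0,0],-1],[[0,0,0.04],[0,0,0],-1],[[0,0,0.04],[0,0,0],-1],[[0,0,0.02],[0,0,0],-1]]'
python3 -m crank '[[[0.0015,-0.02,0],[0,0,-1.5],-1],[[0.0015,-0.0375,0],[0,0,-3],-1],[[0.0015,-0.0375,0],[0,0,-3],-1],[[0.0015,-0.0375,0],[0,0,-3],-1],[[0.0015,-0.0375,0],[0,0,-3],-1],[[0.0015,-0.0375,0],[0,0,-3],-1],[[0.0015,-0.0375,0],[0,0,-3],-1],[[0.0015,-0.0375,0],[0,0,-3],-1],[[0.0015,-0.0375,0],[0,0,-3],-1],[[0.0015,-0.0375,0],[0,0,-3],-1],[[0.0015,-0.02,0],[0,0,-3],-1],[[0,0,0],[0,0,0],-1]]'
python3 -m crank '[[[0,0,0],[0,0,0],-1],[[0,0,0],[0,0,0],-1]]'
python3 - <<'E'
from h import *
p,d=imaging.snapshot("wrist");np.save("pics/w2.npy",d)
s,_=imaging.snapshot("side"); 
cv2.imwrite("pics/c4.png",np.hstack([cv2.resize(p,(400,300)),cv2.resize(s[170:320,250:450],(400,300),interpolation=cv2.INTER_CUBIC)]))
cv2.imwrite("pics/w2.png",p);cv2.imwrite("pics/s2.png",s)
m=imaging.camera_model("wrist");print(m)
E
```

```text
clock: 4.8
tool_pos: [0.4453, 0.2943, 0.2768]
orientation: [-179.8, 0.0, -56.9]
force: [0.7, 1.2, -0.9]
opening: 0.028
gripper_force: 30.0
clock: 6.0
tool_pos: [0.4597, -0.0864, 0.2718]
orientation: [179.9, -0.0, -88.7]
force: [-0.5, 0.3, -0.8]
opening: 0.0278
gripper_force: 30.0
clock: 6.2
tool_pos: [0.4604, -0.0835, 0.2726]
orientation: [180.0, 0.0, -88.4]
force: [0.0, -0.3, -0.7]
opening: 0.0278
gripper_force: 30.0
{'mtx': array([[351.76843974,   0.        , 325.62818354],
       [  0.        , 351.76843974, 242.74860968],
       [  0.        ,   0.        ,   1.        ]]), 'R': array([[-9.99568552e-01, -2.93718938e-02, -4.63198040e-05],
       [-2.80360146e-02,  9.53634060e-01,  2.99659910e-01],
       [-8.75740690e-03,  2.99531921e-01, -9.54046087e-01]]), 't': array([0.4584804 , 0.04069255, 0.46449868])}
```

View pics/c4.png

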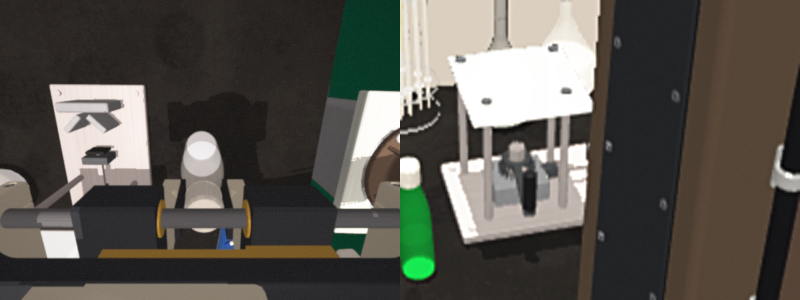

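The wrist view shows the plate's far end, V-block (93,112) and pad (97,152) unobstructed, and the bottle hanging straight. I'll enlarge that region to refine the seat.

```bash
python3 - <<'E'
import cv2
a=cv2.imread("pics/w2.png")[125:275,60:260]; cv2.imwrite("pics/c5.png",cv2.resize(a,None,fx=4,fy=4,interpolation=cv2.INTER_CUBIC))
E
```

```text
(no output)
```

View pics/c5.png

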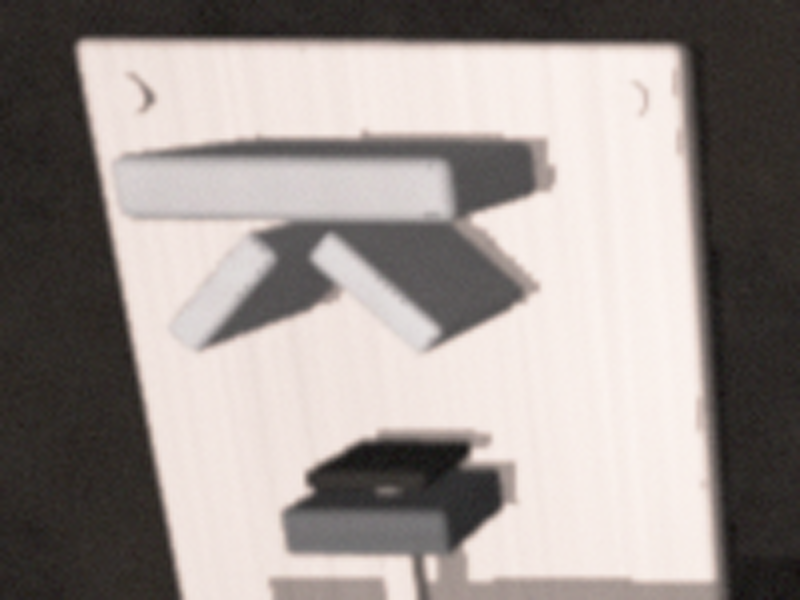

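```bash
python3 - <<'E'
from h import *
K=lambda u,v:(60+u/4,125+v/4)
r=lambda n,u,v,z:ray("wrist",K(u,v),z)[:2]
a=r(0,78,40,.02);b=r(0,692,44,.02)
print("plate corners",a,b,np.linalg.norm(a-b)); d=(a-b)/np.linalg.norm(a-b); print("yaw",np.degrees(np.arctan2(d[1],d[0])))
mid=(a+b)/2; n=np.array([-d[1],d[0]]); print("seat from corners",mid+n*.080)
L=[r(0,275,255,.08),r(0,203,348,.08)];R=[r(0,312,255,.08),r(0,425,350,.08)]
for q in(L,R): e=q[1]-q[0]; print("face ang",np.degrees(np.arctan2(e[1],e[0])),np.linalg.norm(e))
A=np.c_[L[1]-L[0],-(R[1]-R[0])]; s=np.linalg.solve(A,R[0]-L[0]); V=L[0]+s[0]*(L[1]-L[0]); print("vertex",V,"seat",V+n*.0318)
print("back plate", r(0,455,218,.08),r(0,118,215,.08))
print("pad face top", r(0,365,440,.061),r(0,470,440,.061), "wrist cam bottle cap",)
E
```

```text
plate corners [ 0.73827032 -0.15347603] [ 0.56691125 -0.15744189] 0.17140496111746983
yaw 1.325791220505766
seat from corners [ 0.6507398  -0.07548038]
face ang 48.39500291988237 0.032511100509646514
face ang 137.52220475387776 0.0347137495330501
vertex [ 0.65400676 -0.10976115] seat [ 0.65327099 -0.07796966]
back plate [ 0.61248159 -0.11545912] [ 0.69572371 -0.11374907]
pad face top [ 0.65119792 -0.0515907 ] [ 0.62246902 -0.05243527] wrist cam bottle cap
```

```bash
python3 - <<'E'
from h import *
K=lambda u,v:(60+u/4,125+v/4)
print(ray("wrist",K(370,440),.027),ray("wrist",K(470,440),.027),ray("wrist",K(308,484),.061),ray("wrist",K(424,489),.061))
E
```

```text
[ 0.66695378 -0.04126123  0.027     ] [ 0.63707855 -0.0421395   0.027     ] [ 0.66845539 -0.03841726  0.061     ] [ 0.63655901 -0.03789987  0.061     ]
```

```bash
python3 -m crank '[[[0.02,0.001,0],[0,0,-0.5],-1],[[0.035,0.002,0],[0,0,0],-1],[[0.035,0.002,0],[0,0,0],-1],[[0.035,0.002,0],[0,0,0],-1],[[0.035,0.002,0],[0,0,0],-1],[[0.022,0.002,0],[0,0,0],-1],[[0.01,0.0005,0],[0,0,0],-1],[[0,0,0],[0,0,0],-1],[[0,0,0],[0,0,0],-1],[[0,0,0],[0,0,0],-1]]'
```

```text
clock: 7.3
tool_pos: [0.6521, -0.0722, 0.2737]
orientation: [-180.0, 0.0, -88.9]
force: [-0.4, -1.0, -0.5]
opening: 0.028
gripper_force: 30.0
```

```bash
python3 -m crank '[[[0,0,-0.02],[0,0,0],-1],[[0,0,-0.03],[0,0,0],-1],[[0,0,-0.03],[0,0,0],-1],[[0,0,-0.018],[0,0,0],-1],[[0,0,0],[0,0,0],-1],[[0,0,0],[0,0,0],-1]]'
```

```text
clock: 7.9
tool_pos: [0.6529, -0.0725, 0.1763]
orientation: [-179.9, -0.0, -88.9]
force: [0.3, -0.1, -0.5]
opening: 0.028
gripper_force: 30.0
```

```bash
python3 -m crank '[[[-0.0005,0.0005,-0.006],[0,0,0],-1],[[0,0,-0.004],[0,0,0],-1],[[0,0,-0.0015],[0,0,0],-1],[[0,0,0],[0,0,0],-1],[[0,0,0],[0,0,0],-1]]'
```

```text
clock: 8.4
tool_pos: [0.6525, -0.0718, 0.1638]
orientation: [-180.0, -0.0, -88.9]
force: [0.1, -0.5, -1.0]
opening: 0.0278
gripper_force: 30.0
```

```bash
python3 -m crank '[[[0,0,-0.001],[0,0,0],-1],[[0,0,0],[0,0,0],-1]]'
python3 -m crank '[[[0,0,0],[0,0,0],0],[[0,0,0],[0,0,0],0],[[0,0,0],[0,0,0],0.36],[[0,0,0],[0,0,0],0.36],[[0,0,0],[0,0,0],0.36],[[0,0,0],[0,0,0],0.36]]'
python3 -m crank '[[[0,0,0.02],[0,0,0],0.36],[[0,0,0.04],[0,0,0],0.36],[[0,0,0.04],[0,0,0],0.36],[[0,0,0.02],[0,0,0],0.36],[[0,0,0],[0,0,0],0.36],[[0,0,0],[0,0,0],0.36]]'
python3 - <<'E'
from h import *
p,d=imaging.snapshot("wrist");cv2.imwrite("pics/w3.png",p)
s,_=imaging.snapshot("side");cv2.imwrite("pics/s3.png",s)
print(proj("wrist",[[.652,-.072,.196],[.652,-.072,.02]]),proj("side",[[.652,-.072,.196],[.652,-.072,.02]]))
cv2.imwrite("pics/c6.png",np.hstack([cv2.resize(p,(400,300)),cv2.resize(s[130:355,220:520],(400,300),interpolation=cv2.INTER_CUBIC)]))
E
```

```text
clock: 8.6
tool_pos: [0.6528, -0.0719, 0.1633]
orientation: [-179.9, -0.0, -88.9]
force: [-0.3, 0.4, 3.3]
opening: 0.0276
gripper_force: 30.0
clock: 9.2
tool_pos: [0.6524, -0.0718, 0.1625]
orientation: [180.0, 0.0, -88.9]
force: [0.4, 0.3, 1.0]
opening: 0.0593
gripper_force: 0.0
clock: 9.8
tool_pos: [0.6523, -0.0717, 0.2827]
orientation: [-180.0, 0.0, -88.9]
force: [-0.3, -0.2, -1.3]
opening: 0.0596
gripper_force: 0.0
[[325.61457931 248.82582731]
 [325.36438345 202.69880889]] [[365.11515851 204.60606782]
 [361.22319927 255.83723099]]
```

View pics/c6.png

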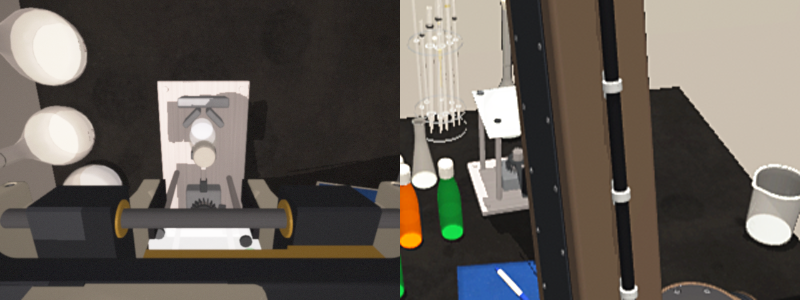

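The bottle stands where intended: the cap is at (326,250) full-res against (325.6,248.8) predicted. It's between the V-block and jaw, and released. Next is the lever: retreat, turn -90° about z, then tilt -35° about y.

```bash
python3 -m crank '[[[-0.02,0,0],[0,0,-7.5],0.36],[[-0.036,0,0],[0,0,-7.5],0.36],[[-0.036,0,0],[0,0,-7.5],0.36],[[-0.036,0,0],[0,0,-7.5],0.36],[[-0.036,0,0],[0,0,-7.5],0.36],[[-0.034,0.02,0],[0,0,-7.5],0.36],[[0,0.03,0],[0,0,-7.5],0.36],[[0,0.03,0],[0,0,-7.5],0.36],[[0,0.03,0],[0,0,-7.5],0.36],[[0,0.03,0],[0,0,-7.5],0.36],[[0,0.03,0],[0,0,-7.5],0.36],[[0,0,0],[0,0,-7.5],0.36]]'
python3 -m crank '[[[0,0,0],[0,-7,0],0.36],[[0,0,0],[0,-7,0],0.36],[[0,0,0],[0,-7,0],0.36],[[0,0,0],[0,-7,0],0.36],[[0,0,0],[0,-7,0],0.36],[[0,0,0],[0,0,0],0.36],[[0,0,0],[0,0,0],0.36]]'
python3 - <<'E'
from h import *
o=ctrl.get_obs();print(o["joint_pos"].round(1))
from scipy.spatial.transform import Rotation as Q
print(Q.from_euler("xyz",o["orientation"],degrees=True).as_matrix().round(3))
E
```

```text
clock: 11.1
tool_pos: [0.454, 0.1005, 0.2814]
orientation: [-180.0, -0.1, -179.1]
force: [0.1, -0.5, 0.2]
opening: 0.0595
gripper_force: 0.0
clock: 11.8
tool_pos: [0.4546, 0.0977, 0.2839]
orientation: [-179.3, 34.7, -178.7]
force: [-0.9, -0.7, -1.0]
opening: 0.0597
gripper_force: 0.0
[  54.6  -23.3  -58.2   43.7  -42.2 -173.5]
[[-0.822 -0.015  0.569]
 [-0.018  1.    -0.   ]
 [-0.569 -0.01  -0.822]]
```

```bash
python3 -m crank '[[[0.01,0,0],[0,7,0],0.36],[[0.01,0,0],[0,7,0],0.36],[[0.01,0,0],[0,7,0],0.36],[[0,0,0],[0,7,0],0.36],[[0,0,0],[0,7,0],0.36],[[0,0,0],[0,0,8.2],0.36],[[0,0,0],[0,0,8.2],0.36],[[0,0,0],[0,0,8.2],0.36],[[0,0,0],[0,0,8.2],0.36],[[0,0,0],[0,0,8.2],0.36],[[0,0,0],[0,0,8.2],0.36],[[0,0,0],[0,0,8.2],0.36]]'
python3 -m crank '[[[0,0,0],[0,0,8.2],0.36],[[0,0,0],[0,0,8.2],0.36],[[0,0,0],[0,0,8.2],0.36],[[0,0,0],[0,0,8.2],0.36],[[0,0,0],[0,0,8.2],0.36],[[0,0,0],[0,0,8.2],0.36],[[0,0,0],[0,0,8.2],0.36],[[0,0,0],[0,0,8.2],0.36],[[0,0,0],[0,0,8.2],0.36],[[0,0,0],[0,0,8.2],0.36],[[0,0,0],[0,0,8.2],0.36],[[0,0,0],[0,0,8.2],0.36]]'
python3 -m crank '[[[0,0,0],[0,0,8.2],0.36],[[0,0,0],[0,0,8.2],0.36],[[0,0,0],[0,0,8.2],0.36],[[0.01,0,-0.01],[0,-7,0],0.36],[[0.01,0,-0.01],[0,-7,0],0.36],[[0,0,-0.01],[0,-7,0],0.36],[[0,0,-0.01],[0,-7,0],0.36],[[0,0,-0.01],[0,-7,0],0.36],[[0,0,0],[0,0,0],0.36],[[0,0,0],[0,0,0],0.36]]'
python3 - <<'E'
from h import *
o=ctrl.get_obs();print(o["joint_pos"].round(1))
from scipy.spatial.transform import Rotation as Q
print(Q.from_euler("xyz",o["orientation"],degrees=True).as_matrix().round(3))
p,d=imaging.snapshot("wrist");np.save("pics/w4.npy",d);cv2.imwrite("pics/w4.png",p)
print(proj("wrist",[[.530,.0978,.139],[.53,.0978,.079]]))
cv2.imwrite("pics/c7.png",p)
E
```

```text
clock: 13.0
tool_pos: [0.4828, 0.0965, 0.2821]
orientation: [180.0, 0.7, -121.4]
force: [0.8, -0.6, 0.3]
opening: 0.0593
gripper_force: 0.0
clock: 14.2
tool_pos: [0.4828, 0.0965, 0.2822]
orientation: [-179.9, 1.3, -23.0]
force: [0.0, -0.4, 1.1]
opening: 0.0595
gripper_force: 0.0
clock: 15.2
tool_pos: [0.5111, 0.0899, 0.2448]
orientation: [178.8, -31.1, 1.2]
force: [-0.9, -0.3, 1.3]
opening: 0.0598
gripper_force: 0.0
[ 41.6 -12.6 -55.3  43.2 -30.8  14.7]
[[ 0.856  0.01   0.516]
 [ 0.017 -1.    -0.01 ]
 [ 0.516  0.017 -0.856]]
[[315.4155396  290.8585377 ]
 [316.21735581 297.37715783]]
```

View pics/c7.png

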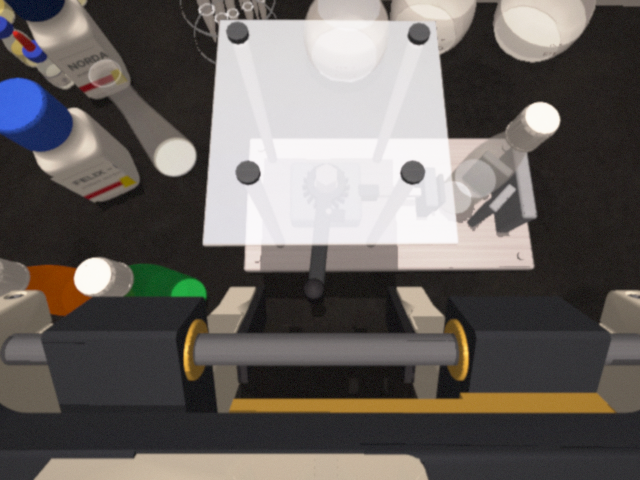

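The wrist view shows the grip top at (314,288), 3 px from its predicted spot, in front of the guard edge (row 242). The hand is tilted and centred, so I'll go down in front of the guard and then in.

```bash
python3 -m crank '[[[-0.003,0.004,-0.02],[0,-3,0],0.36],[[-0.003,0.004,-0.02],[0,-2,0],0.36],[[0,0,-0.02],[0,0,0],0.36],[[0,0,-0.02],[0,0,0],0.36],[[0,0,0],[0,0,0],0.36],[[0,0,0],[0,0,0],0.36]]'
python3 -c "
from h import *
print(ctrl.get_obs()['joint_pos'].round(1))"
```

```text
clock: 15.85
tool_pos: [0.5315, 0.1067, 0.2179]
orientation: [178.6, -31.7, 1.2]
force: [0.2, 0.1, -0.5]
opening: 0.0593
gripper_force: 0.0
[ 36.9  -8.1 -58.2  54.8 -23.4   5.9]
```

The arm stopped short because j3 is at its limit in this pose. I'll fit a kinematic model to the logged joint and pose pairs, to find a tilt and yaw that reach the whole lever arc.

```bash
cat > kin.py <<'E'
import numpy as np, itertools
from scipy.spatial.transform import Rotation as Q
from scipy.optimize import least_squares
D=[([-55.398,20.589,.633,-.02,-70.137,-16.506],[.20946,-.64114,.22564],[179.905,-.008,-161.911]),
([54.747,4.422,-13.412,-.01,-72.234,-21.573],[.4378,.2872,.2786],[179.9,0,-56.8]),
([54.6,-23.3,-58.2,43.7,-42.2,-173.5],[.4546,.0977,.2839],[-179.3,34.7,-178.7]),
([41.6,-12.6,-55.3,43.2,-30.8,14.7],[.5111,.0899,.2448],[178.8,-31.1,1.2]),
([36.9,-8.1,-58.2,54.8,-23.4,5.9],[.5315,.1067,.2179],[178.6,-31.7,1.2])]
def E(a,v): return Q.from_euler(a,v,degrees=True)
def fk(q,p,s):
    h,a,L2,L3,e,d1,d5,Lt,g=p
    R=E("z",s[0]*q[0]); x=np.array([0,0,h])+R.apply([a,0,0])
    R=R*E("y",q[1]); x=x+R.apply([0,0,L2])
    R=R*E("y",-q[2]); x=x+R.apply([L3,d1,e])
    R=R*E("x",s[1]*q[3]); R=R*E("y",-q[4]); x=x+R.apply([Lt,d5,0])
    R=R*E("x",s[2]*q[5])*E("y",90)*E("z",g)
    return x,R
LO=np.array([-176.03,-82.01,-58.28,-173.87,-174.79,-173.66]);HI=np.array([176.03,121.73,71.71,95.51,-.11,173.66])
def fit():
    best=None
    for s in itertools.product([1],[1,-1],[1,-1]):
      for g in(0,90,180,270):
        def f(p):
            o=[]
            for q,t,r in D:
                x,R=fk(q,p,s); o+=[*(x-t)*100,*((R*E("xyz",r).inv()).as_rotvec()*10)]
            return np.array(o)
        r=least_squares(f,[.3,.1,.4,.4,0,0,-.19,.3,g],loss="soft_l1")
        if best is None or r.cost<best[0]: best=(r.cost,r.x,s,f(r.x))
    return best
E
python3 - <<'E'
from kin import *
c,p,s,f=fit(); print(c,p.round(4),s); print(f.reshape(-1,6).round(2))
np.savez("kin.npz",p=p,s=s)
E
```

```text
0.0028881541127145915 [ 1.971000e-01  3.500000e-03  6.006000e-01  4.600000e-01  5.000000e-04
 -1.500000e-03 -1.903000e-01  3.770000e-01  2.699711e+02] (1, -1, -1)
[[-0.    0.01  0.02 -0.    0.    0.01]
 [ 0.01  0.01 -0.01  0.   -0.01 -0.  ]
 [ 0.   -0.01 -0.    0.    0.   -0.02]
 [ 0.   -0.03 -0.04 -0.01  0.01 -0.01]
 [-0.    0.03  0.03  0.01  0.01  0.02]]
```

```bash
cat > ik.py <<'E'
from kin import *
z=np.load("kin.npz"); p,s=z["p"],z["s"]
C=np.array([.648,.0885]); Y=np.radians(1.3)
def target(q,tilt,phi,zc=.109,back=.0188,r=.12):
    gx,gy=-r*np.cos(q),r*np.sin(q); c,s_=np.cos(Y),np.sin(Y)
    g=np.array([C[0]+gx*c-gy*s_,C[1]+gx*s_+gy*c,zc])
    R=E("z",phi)*E("y",-tilt)*E("x",180)
    return g+R.apply([0,0,back]),R
def ik(x,R,seed):
    f=lambda q:np.r_[(fk(q,p,s)[0]-x)*100,(fk(q,p,s)[1]*R.inv()).as_rotvec()*10]
    r=least_squares(f,np.clip(seed,LO+.5,HI-.5),bounds=(LO+.3,HI-.3),x_scale=30); return r.x,r.cost
E
python3 - <<'E'
from ik import *
seeds=[[37,-8,-58,55,-23,6],[37,-8,-50,-120,-60,-170],[0,0,-50,-60,-60,-60],[0,-20,-40,90,-60,60]]
for flip in(0,180):
 for tilt in(25,30,35):
  for phi in(-40,-20,0,20,40):
   out=[]
   for q in(-.5,0,.5):
    x,R=target(q,tilt,phi); R=R*E("z",flip)
    c=min((ik(x,R,sd) for sd in seeds),key=lambda t:t[1]); out.append((round(float(c[1]),3),c[0].round(0).astype(int).tolist()) if c[1]<1e-4 else round(float(c[1]),3))
   print(flip,tilt,phi,out)
E
```

```text
0 25 -40 [(0.0, [28, 9, -57, 61, -27, -35]), (0.0, [38, 10, -56, 55, -31, -38]), (0.0, [44, 13, -51, 49, -34, -38])]
0 25 -20 [0.21, 0.18, 0.003]
0 25 0 [0.235, 0.357, 0.19]
0 25 20 [(0.0, [24, 6, -50, 12, -9, 74]), 0.028, 0.074]
0 25 40 [(0.0, [15, 9, -32, -22, -28, 133]), (0.0, [25, 7, -37, -17, -22, 119]), (0.0, [32, 9, -38, -10, -19, 106])]
0 30 -40 [0.125, 0.03, (0.0, [44, 13, -54, 61, -35, -49])]
0 30 -20 [0.355, 0.618, 0.268]
0 30 0 [1.102, 0.825, 0.44]
0 30 20 [0.03, 0.297, 0.578]
0 30 40 [(0.0, [11, 9, -31, -32, -27, 145]), (0.0, [22, 7, -36, -27, -21, 131]), (0.0, [31, 8, -38, -18, -15, 116])]
0 35 -40 [0.538, 0.256, (0.0, [44, 14, -57, 70, -37, -58])]
0 35 -20 [0.041, 0.361, 0.915]
0 35 0 [1.371, 0.587, 0.102]
0 35 20 [0.055, 0.47, 1.028]
0 35 40 [(0.0, [6, 9, -30, -43, -28, 159]), (0.0, [16, 7, -34, -40, -21, 147]), (0.0, [27, 8, -36, -32, -14, 132])]
180 25 -40 [(0.0, [28, 9, -57, 61, -27, 145]), (0.0, [38, 10, -56, 55, -31, 142]), (0.0, [44, 13, -51, 49, -34, 142])]
180 25 -20 [0.21, 0.18, 0.003]
180 25 0 [0.235, 0.357, 0.289]
180 25 20 [(0.0, [24, 6, -50, 12, -9, -106]), 0.028, 0.074]
180 25 40 [(0.0, [15, 9, -32, -22, -28, -47]), (0.0, [25, 7, -37, -17, -22, -61]), (0.0, [32, 9, -38, -10, -19, -74])]
180 30 -40 [0.125, 0.03, (0.0, [44, 13, -54, 61, -35, 131])]
180 30 -20 [1.025, 0.893, 0.268]
180 30 0 [1.102, 1.406, 1.063]
180 30 20 [0.03, 0.297, 0.578]
180 30 40 [(0.0, [11, 9, -31, -32, -27, -35]), (0.0, [22, 7, -36, -27, -21, -49]), (0.0, [31, 8, -38, -18, -15, -64])]
180 35 -40 [0.538, 0.256, (0.0, [44, 14, -57, 70, -37, 122])]
180 35 -20 [0.041, 0.361, 0.915]
180 35 0 [2.528, 0.587, 0.102]
180 35 20 [0.055, 0.47, 1.028]
180 35 40 [(0.0, [6, 9, -30, -43, -28, -21]), (0.0, [16, 7, -34, -40, -21, -33]), (0.0, [27, 8, -36, -32, -14, -48])]
```

```bash
cat > srch.py <<'E'
from ik import *
rng=np.random.default_rng(0)
def sols(x,R,n=60):
    S=[]
    for _ in range(n):
        sd=rng.uniform([-30,-60,-58,-173,-100,-173],[80,80,20,95,-5,173])
        q,c=ik(x,R,sd)
        if c<1e-4 and not any(np.abs(q-t).max()<5 for t in S): S.append(q)
    return S
E
timeout 500 python3 - <<'E'
from srch import *
for tilt in(32,38):
  for phi in(-30,-15,0,15,25,32):
   for q in(-.5,.5):
    x,R=target(q,tilt,phi)
    print(tilt,phi,q,[a.round(0).astype(int).tolist() for a in sols(x,R,40)],flush=True)
E
```

```text
32 -30 -0.5 []
32 -30 0.5 []
32 -15 -0.5 []
32 -15 0.5 []
32 0 -0.5 []
32 0 0.5 []
32 15 -0.5 []
32 15 0.5 []
32 25 -0.5 [[22, 6, -45, -12, -7, 105]]
32 25 0.5 []
32 32 -0.5 [[15, 7, -36, -29, -19, 133]]
32 32 0.5 []
38 -30 -0.5 []
38 -30 0.5 []
38 -15 -0.5 []
38 -15 0.5 []
38 0 -0.5 []
38 0 0.5 []
38 15 -0.5 []
38 15 0.5 []
38 25 -0.5 [[15, 6, -39, -37, -10, 134]]
38 25 0.5 []
38 32 -0.5 [[7, 7, -33, -47, -21, 155]]
38 32 0.5 []
```

```bash
cat > aik.py <<'E'
from ik import *
h,a,L2,L3,e,d1,d5,Lt,g=p
PS=np.radians(np.arange(0,360,2.))
LB=np.hypot(L3,e)
def solve(x,t):
    """all (j1..j5,psi) for TCP x and tool axis t; j6 left out"""
    t=t/np.linalg.norm(t); b1=np.cross(t,[0,0,1.]); b1/=np.linalg.norm(b1); b2=np.cross(t,b1)
    out=[]
    def ev(ps):
        y5=np.cos(ps)[:,None]*b1+np.sin(ps)[:,None]*b2
        W=x-Lt*t-d5*y5
        j1=np.arctan2(W[:,1],W[:,0]); rr=np.hypot(W[:,0],W[:,1])-a; zz=W[:,2]-h
        d=np.hypot(rr,zz); c=(L2**2+L3**2-d**2)/(2*L2*L3); ok=np.abs(c)<1
        el=np.arccos(np.clip(c,-1,1)); j3=el-np.pi/2           # interior angle 90deg at j3=0
        gam=np.arctan2(zz,rr); be=np.arccos(np.clip((L2**2+d**2-L3**2)/(2*L2*d),-1,1))
        j2=np.pi/2-(gam+be); fa=j2-j3
        f=np.c_[np.cos(fa)*np.cos(j1),np.cos(fa)*np.sin(j1),-np.sin(fa)]
        return (f*y5).sum(1),ok,j1,j2,j3,f,y5
    v,ok,*_=ev(PS)
    for i in range(len(PS)):
        k=(i+1)%len(PS)
        if ok[i] and ok[k] and v[i]*v[k]<=0:
            w=v[i]/(v[i]-v[k]) if v[i]!=v[k] else 0
            _,_,j1,j2,j3,f,y5=ev(np.array([PS[i]+w*np.radians(2)])); j1,j2,j3,f,y5=j1[0],j2[0],j3[0],f[0],y5[0]
            yp=np.array([-np.sin(j1),np.cos(j1),0]); zp=np.cross(f,yp)
            j4=-np.arctan2(y5@zp,y5@yp)
            zz=np.cross(f,y5); j5=-np.arctan2(-(t@zz),t@f)
            out.append(np.degrees([j1,j2,j3,j4,j5]))
    return out
def margin(q): return np.minimum(q-LO[:5],HI[:5]-q).min()
E
python3 - <<'E'
from aik import *
# check on logged pose
x,R=fk(D[3][0],p,s); print([o.round(1).tolist() for o in solve(x,R.apply([0,0,1]))])
for zc,back in((.109,.0188),(.122,.012)):
 for tilt in range(15,45,5):
  row=[]
  for phi in range(-90,91,15):
   m=[]
   for q in(-.5,-.25,0,.25,.5):
    X,R=target(q,tilt,phi,zc,back); S=[margin(o) for o in solve(X,R.apply([0,0,1]))]; m.append(max(S) if S else -99)
   row.append(round(min(m)))
  print(zc,tilt,row)
E
```

```text
[[-16.7, -13.3, -48.2, 161.8, 26.2], [41.4, -12.5, -55.2, 43.1, -30.7]]
0.109 15 [26, 22, 18, 14, 11, 10, 11, 15, 20, 25, 30, 34, 37]
0.109 20 [25, 19, 14, 8, 4, 1, 0, 5, 15, 24, 30, 35, 39]
0.109 25 [24, 17, 10, 3, -3, -16, -99, -99, 8, 23, 31, 37, 41]
0.109 30 [24, 15, 7, -1, -7, -99, -99, -99, -99, 21, 32, 38, 43]
0.109 35 [23, 14, 4, -4, -24, -99, -99, -99, -99, 21, 33, 39, 44]
0.109 40 [23, 13, 3, -6, -29, -24, -99, -99, -99, 24, 34, 40, 46]
0.122 15 [28, 23, 19, 16, 13, 12, 13, 16, 21, 26, 31, 35, 38]
0.122 20 [27, 21, 15, 10, 6, 4, 4, 8, 17, 25, 31, 36, 40]
0.122 25 [26, 19, 12, 5, 0, -5, -99, -99, 11, 24, 32, 37, 42]
0.122 30 [25, 17, 8, 1, -5, -99, -99, -99, -99, 23, 32, 38, 44]
0.122 35 [25, 15, 6, -2, -15, -99, -99, -99, -99, 22, 33, 39, 45]
0.122 40 [24, 14, 4, -5, -28, -99, -99, -99, -99, 24, 34, 40, 46]
```

```bash
cat > clr.py <<'E'
from aik import *
def box(c0,axes,lo,hi,n=(7,5,11)):
    G=np.meshgrid(*[np.linspace(l,u,k) for l,u,k in zip(lo,hi,n)],indexing="ij"); P=np.stack([k.ravel() for k in G],1)
    return c0+P@axes
def sd(P,lo,hi):
    d=np.maximum(np.array(lo)-P,P-np.array(hi)); return np.linalg.norm(np.maximum(d,0),axis=1)+np.minimum(d.max(1),0)
def clear(q,tilt,phi,roll,zc,back,op=.03):
    """clamp frame clearance of body / fingers from guard+posts (m), R cols = tool axes"""
    G=np.array([-.12*np.cos(q),.12*np.sin(q),zc])
    R=(E("z",phi-1.3)*E("y",-tilt)*E("x",180)*E("z",roll)).as_matrix(); A=R.T
    g0=G-R[:,2]*(.0188-back) 
    B=box(g0,A,[-.039,-.0965,-.20],[.039,.0965,-.047])
    F=np.r_[box(g0,A,[-.012,op/2,-.047],[.012,op/2+.021,.0188]),box(g0,A,[-.012,-op/2-.021,-.047],[.012,-op/2,.0188])]
    def obs(P):
        d=sd(P,[-.1,-.08,.206],[.07,.08,.215])
        for X,Y_ in((-.053,.053),(-.053,-.053),(.055,.065),(.055,-.065)):
            d=np.minimum(d,np.where(P[:,2]<.215,np.hypot(P[:,0]-X,P[:,1]-Y_)-.006,.1))
        d=np.minimum(d,P[:,2]-.02)
        # grip and lever arm against body
        return d
    gr=lambda P:np.maximum(np.hypot(P[:,0]-G[0],P[:,1]-G[1])-.009,P[:,2]-.139)
    u=np.array([G[0],G[1],0])/.12; 
    al=F@u; la=np.maximum(np.maximum(F[:,2]-.079,.069-F[:,2]),np.maximum(np.abs(F@np.cross([0,0,1],u))-.008,al-.12))
    return obs(B).min(),obs(F).min(),gr(B).min(),la.min(),abs(R[:,1]@np.array([np.sin(q),np.cos(q),0]))
E
python3 - <<'E'
from clr import *
res=[]
for zc,back in((.109,.0188),(.120,.0188),(.120,.012)):
 for tilt in(25,30,35,40,45):
  for phi in(30,36,42,48,55):
   for roll in range(-70,71,10):
    C_=[clear(q,tilt,phi,roll,zc,back) for q in(-.5,0,.5)]
    b=min(c[0] for c in C_); f=min(c[1] for c in C_); k=min(c[2] for c in C_); al=min(c[4] for c in C_); la=min(c[3] for c in C_)
    m=min(max([margin(o) for o in solve(*(lambda T:(T[0],T[1].apply([0,0,1])))(target(q,tilt,phi,zc,back)))]+[-99]) for q in(-.5,0,.5))
    if m>5 and k>.003 and al>.6: res.append((round(min(b,f),4),zc,back,tilt,phi,roll,round(m,1),round(k,3),round(la,3),round(al,2)))
res.sort(reverse=True)
for r in res[:15]: print(r)
E
```

```text
(np.float64(0.0222), 0.109, 0.0188, 45, 36, 30, np.float64(18.0), np.float64(0.017), np.float64(0.002), np.float64(0.7))
(np.float64(0.022), 0.109, 0.0188, 45, 30, 20, np.float64(8.8), np.float64(0.016), np.float64(0.003), np.float64(0.71))
(np.float64(0.0207), 0.12, 0.0188, 45, 30, 20, np.float64(5.9), np.float64(0.023), np.float64(0.011), np.float64(0.71))
(np.float64(0.0171), 0.12, 0.012, 45, 36, 30, np.float64(16.9), np.float64(0.027), np.float64(0.014), np.float64(0.7))
(np.float64(0.0171), 0.109, 0.0188, 40, 36, 30, np.float64(11.0), np.float64(0.014), np.float64(0.002), np.float64(0.73))
(np.float64(0.0166), 0.12, 0.0188, 45, 36, 30, np.float64(17.1), np.float64(0.022), np.float64(0.009), np.float64(0.7))
(np.float64(0.0157), 0.12, 0.012, 45, 42, 30, np.float64(25.1), np.float64(0.027), np.float64(0.012), np.float64(0.64))
(np.float64(0.0155), 0.109, 0.0188, 45, 30, 30, np.float64(8.8), np.float64(0.017), np.float64(0.002), np.float64(0.76))
(np.float64(0.0144), 0.12, 0.0188, 45, 30, 30, np.float64(5.9), np.float64(0.022), np.float64(0.009), np.float64(0.76))
(np.float64(0.0144), 0.109, 0.0188, 35, 36, 30, np.float64(6.8), np.float64(0.015), np.float64(0.003), np.float64(0.75))
(np.float64(0.0143), 0.12, 0.0188, 40, 36, 30, np.float64(10.3), np.float64(0.021), np.float64(0.01), np.float64(0.73))
(np.float64(0.0138), 0.109, 0.0188, 45, 36, 20, np.float64(18.0), np.float64(0.016), np.float64(0.003), np.float64(0.64))
(np.float64(0.0131), 0.109, 0.0188, 45, 42, 40, np.float64(25.3), np.float64(0.017), np.float64(0.001), np.float64(0.7))
(np.float64(0.0127), 0.109, 0.0188, 45, 48, 40, np.float64(29.8), np.float64(0.017), np.float64(-0.0), np.float64(0.63))
(np.float64(0.0125), 0.12, 0.0188, 45, 42, 30, np.float64(24.9), np.float64(0.022), np.float64(0.008), np.float64(0.64))
```

```bash
cat > plan.py <<'E'
from clr import *
from plant import ctrl
def tgt(q,tilt=42,phi=36,roll=30,zc=.114,back=.0188):
    x,R=target(q,tilt,phi,zc,back); return x,R*E("z",roll)
def now():
    o=ctrl.get_obs(); return o["tool_pos"],E("xyz",o["orientation"]),o["joint_pos"]
def track(x0,R0,x1,R1,j,n=10):
    rv=(R1*R0.inv()).as_rotvec(degrees=True)
    w=99;c=0
    for k in range(1,n+1):
        f=k/n; j2,cc=ik(x0+f*(x1-x0),Q.from_rotvec(rv*f,degrees=True)*R0,j); w=min(w,np.minimum(j2-LO,HI-j2).min()); c=max(c,cc); st=np.abs(j2-j).max(); j=j2
    return rv,j,w,c
E
python3 - <<'E'
from plan import *
x0,R0,j0=now(); print(x0,j0.round(1))
for roll in(30,-150):
  x1,R1=tgt(.1,roll=roll); t=R1.apply([0,0,1]); xs=x1-.11*t
  up=np.array([.50,.06,.30])
  rv,j,w,c=track(x0,R0,up,R1,j0); print(roll,"to up",(up-x0).round(4),rv.round(2),"joints",j.round(0),"margin",w.round(1),"cost",c)
  _,j,w,c=track(up,R1,xs,R1,j); print(" stage",xs.round(4),j.round(0),w.round(1),c)
  _,j,w,c=track(xs,R1,x1,R1,j); print(" in",x1.round(4),j.round(0),w.round(1),c, "t",t.round(3))
  for q in(.5,-.5):
    x2,_=tgt(q,roll=roll); _,jj,w,c=track(x1,R1,x2,R1,j); print(" q",q,x2.round(4),jj.round(0),w.round(1),c)
for q in(-.5,-.25,0,.25,.5): print([round(float(v),3) for v in clear(q,42,36,30,.114,.0188,.036)])
for b in(.02,.05,.08,.11): 
    print("approach",b,[round(float(v),3) for v in clear(.1,42,36,30,.114,.0188-b,.036)][:2])
E
```

```text
[0.53154966 0.10674409 0.21793586] [ 36.9  -8.1 -58.2  54.8 -23.4   5.9]
30 to up [-0.0315 -0.0467  0.0821] [21.29 -3.77 11.12] joints [ 19. -17. -33. -20. -35.  89.] margin 0.3 cost 1.5297543771967324e-05
 stage [0.479  0.0619 0.1818] [ 15. -10. -40. -36. -24. 109.] 18.2 6.656964221587015e-22
 in [0.5385 0.1052 0.1   ] [ 11.   6. -34. -56. -20. 134.] 18.7 4.1925345999090345e-22 t [ 0.541  0.393 -0.743]
 q 0.5 [0.5516 0.151  0.1   ] [ 21.   7. -34. -52. -13. 122.] 13.0 3.015833242840499e-21
 q -0.5 [0.5542 0.036  0.1   ] [ -2.   8. -30. -58. -29. 144.] 20.7 2.790004172910067e-21
-150 to up [-0.0315 -0.0467  0.0821] [-96.75 -34.82 145.58] joints [ 40. -21. -58.  49. -30. 173.] margin 0.3 cost 11.745251002698012
 stage [0.479  0.0619 0.1818] [ 42. -10. -58.  41. -31. 173.] 0.3 19.48077323288743
 in [0.5385 0.1052 0.1   ] [ 29.   6. -58.  57. -12. 173.] 0.3 19.27494485094487 t [ 0.541  0.393 -0.743]
 q 0.5 [0.5516 0.151  0.1   ] [ 26.   7. -58.  65.  -4. 173.] 0.3 14.133273758623288
 q -0.5 [0.5542 0.036  0.1   ] [ 19.   7. -58.  63. -10. 173.] 0.3 18.66089853645293
[0.018, 0.026, 0.017, 0.006, 0.9]
[0.027, 0.03, 0.017, 0.007, 0.941]
[0.03, 0.04, 0.017, 0.006, 0.924]
[0.027, 0.041, 0.017, 0.006, 0.848]
[0.018, 0.023, 0.017, 0.006, 0.721]
approach 0.02 [0.031, 0.051]
approach 0.05 [0.035, 0.056]
approach 0.08 [0.049, 0.057]
approach 0.11 [0.07, 0.061]
```

```bash
python3 -m crank '[[[-0.004,-0.006,0.02],[0,0,0],0.36],[[-0.004,-0.006,0.02],[1.8,-0.3,0.9],0.36],[[-0.004,-0.006,0.02],[1.8,-0.3,0.9],0.36],[[-0.004,-0.006,0.02],[1.8,-0.3,0.9],0.36],[[-0.004,-0.006,0],[1.8,-0.3,0.9],0.36],[[-0.004,-0.006,0],[1.8,-0.3,0.9],0.36],[[-0.004,-0.006,0],[1.8,-0.3,0.9],0.36],[[-0.004,-0.005,0],[1.8,-0.3,0.9],0.36],[[0,0,0],[1.8,-0.3,0.9],0.36],[[0,0,0],[1.8,-0.3,0.9],0.36],[[0,0,0],[1.8,-0.3,0.9],0.36],[[0,0,0],[1.8,-0.3,0.9],0.36]]'
python3 - <<'E'
from plan import *
x0,R0,j0=now(); print(j0.round(1))
x1,R1=tgt(.1); xs=x1-.11*R1.apply([0,0,1])
print("to stage",(xs-x0).round(4),(R1*R0.inv()).as_rotvec(degrees=True).round(2),track(x0,R0,xs,R1,j0)[1:])
E
```

```text
clock: 17.05
tool_pos: [0.4986, 0.0612, 0.2992]
orientation: [-157.4, -35.1, -1.9]
force: [0.3, -1.9, 1.3]
opening: 0.0593
gripper_force: 0.0
[ 23.1 -18.2 -36.2 -13.5 -32.3  81. ]
to stage [-0.0196  0.0007 -0.1174] [ 1.3  -0.36  0.99] (array([ 15.30468893,  -9.88736823, -40.04834327, -35.78640579,
       -23.85252167, 109.04935115]), np.float64(17.839644340273722), np.float64(1.8438658001697594e-21))
```

```bash
python3 -m crank '[[[-0.003,0,-0.015],[0.6,-0.2,0.5],0],[[-0.003,0,-0.02],[0.7,-0.2,0.5],0],[[-0.003,0,-0.02],[0,0,0],0],[[-0.003,0,-0.02],[0,0,0],0],[[-0.003,0,-0.02],[0,0,0],0],[[-0.003,0,-0.02],[0,0,0],0],[[0,0,-0.003],[0,0,0],0],[[0,0,0],[0,0,0],0],[[0,0,0],[0,0,0],0]]'
python3 - <<'E'
from plan import *
x0,R0,j0=now(); print(j0.round(1))
x1,R1=tgt(.1)
print("to grip",(x1-x0).round(4),(R1*R0.inv()).as_rotvec(degrees=True).round(2))
from h import *
p_,d_=imaging.snapshot("wrist"); cv2.imwrite("pics/w5.png",p_)
print(proj("wrist",[[.5296,.0978,.139],[.5296,.0978,.079]]),proj("wrist",[x1]))
E
```

```text
clock: 17.95
tool_pos: [0.4818, 0.0603, 0.1818]
orientation: [-155.9, -35.5, -1.9]
force: [-0.1, -0.5, 0.2]
opening: 0.0441
gripper_force: 0.0
[ 15.   -9.6 -39.7 -35.7 -24.  109.2]
to grip [ 0.0567  0.0449 -0.0818] [0.13 0.04 0.11]
[[310.61286885 237.66810698]
 [337.27283082 262.46317099]] [[322.85431487 243.24626193]]
```

View pics/w5.png

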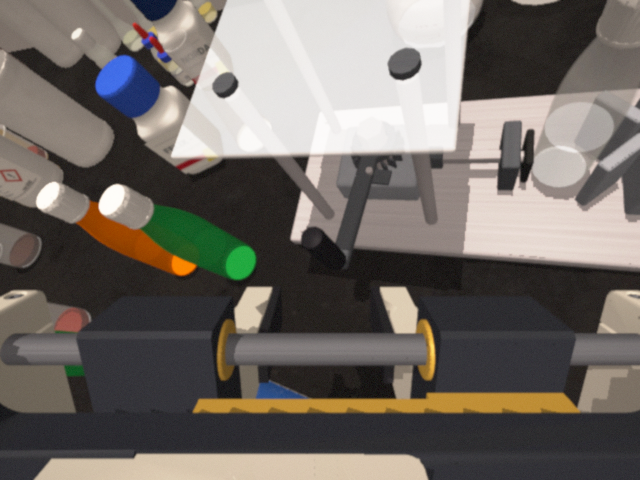

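The grip top is at (314,237) against (310.6,237.7) predicted, so it lies between the fingers' path and the guard edge stays clear. Going in.

```bash
python3 -m crank '[[[0.008,0.006,-0.0115],[0,0,0],0],[[0.01,0.008,-0.0145],[0,0,0],0],[[0.01,0.008,-0.0145],[0,0,0],0],[[0.01,0.008,-0.0145],[0,0,0],0],[[0.01,0.007,-0.0145],[0,0,0],0],[[0.0087,0.006,-0.0123],[0,0,0],0],[[0,0,0],[0,0,0],-0.18],[[0,0,0],[0,0,0],-0.18],[[0,0,0],[0,0,0],-0.18]]'
python3 - <<'E'
from plan import *
x0,R0,j0=now(); print(j0.round(1))
for q in(.1,-.55,-.25,0,.25,.4,.55): print(q,(tgt(q)[0]-x0).round(4),tgt(q)[0].round(4))
E
```

```text
clock: 18.9
tool_pos: [0.5377, 0.1031, 0.0998]
orientation: [-155.9, -35.4, -1.8]
force: [0.7, 0.2, -0.3]
opening: 0.0366
gripper_force: 0.0
[ 11.2   5.7 -33.7 -55.7 -19.7 133. ]
0.1 [0.0008 0.0021 0.0002] [0.5385 0.1052 0.1   ]
-0.55 [ 0.0196 -0.0722  0.0002] [0.5573 0.0309 0.1   ]
-0.25 [ 0.0049 -0.0395  0.0002] [0.5426 0.0636 0.1   ]
0 [ 0.0005 -0.0099  0.0002] [0.5382 0.0932 0.1   ]
0.25 [0.0035 0.0199 0.0002] [0.5413 0.1229 0.1   ]
0.4 [0.0089 0.037  0.0002] [0.5466 0.1401 0.1   ]
0.55 [0.0167 0.0532 0.0002] [0.5545 0.1563 0.1   ]
```

```bash
python3 -m crank '[[[0.0005,-0.01,0],[0,0,0],-0.18],[[0.0022,-0.0148,0],[0,0,0],-0.18],[[0.0022,-0.0148,0],[0,0,0],-0.18],[[0.006,-0.017,0],[0,0,0],-0.18],[[0.0087,-0.0157,0],[0,0,0],-0.18],[[0,0,0],[0,0,0],-0.18]]'
python3 -m crank '[[[-0.0087,0.0157,0],[0,0,0],-0.18],[[-0.006,0.017,0],[0,0,0],-0.18],[[-0.0022,0.0148,0],[0,0,0],-0.18],[[-0.0022,0.0148,0],[0,0,0],-0.18]]'
python3 -m crank '[[[0.0015,0.0149,0],[0,0,0],-0.18],[[0.0016,0.0148,0],[0,0,0],-0.18]]'
python3 -m crank '[[[0.0053,0.0172,0],[0,0,0],-0.18],[[0.0079,0.0162,0],[0,0,0],-0.18]]'
python3 -m crank '[[[0,0,0],[0,0,0],-0.18],[[0,0,0],[0,0,0],-0.18]]'
python3 - <<'E'
from plan import *
x0,R0,j0=now(); print(j0.round(1),(tgt(.55)[0]-x0).round(4),(tgt(.55)[1]*R0.inv()).as_rotvec(degrees=True).round(2))
E
```

```text
clock: 19.5
tool_pos: [0.5584, 0.0291, 0.1]
orientation: [-156.0, -35.5, -1.9]
force: [-0.3, 1.0, -0.2]
opening: 0.0357
gripper_force: 0.0
clock: 19.9
tool_pos: [0.5378, 0.0939, 0.0998]
orientation: [-155.9, -35.5, -1.9]
force: [0.9, -0.1, 0.4]
opening: 0.036
gripper_force: 0.2
clock: 20.1
tool_pos: [0.5411, 0.1233, 0.0999]
orientation: [-155.9, -35.5, -1.9]
force: [0.4, -3.4, 0.5]
opening: 0.0359
gripper_force: 1.4
clock: 20.3
tool_pos: [0.5543, 0.1568, 0.0999]
orientation: [-155.9, -35.5, -1.9]
force: [-0.1, -3.6, -0.2]
opening: 0.0359
gripper_force: 1.6
clock: 20.5
tool_pos: [0.5549, 0.1568, 0.0999]
orientation: [-155.9, -35.5, -1.8]
force: [1.2, -1.7, 1.0]
opening: 0.036
gripper_force: 1.4
[ 22.2   7.  -34.  -49.7 -11.8 119.5] [-0.0004 -0.0005  0.0001] [0.15 0.1  0.03]
```

```bash
cat > /dev/null; python3 -m crank '[[[-0.0079,-0.0162,0],[0,0,0],-0.18],[[-0.0053,-0.0172,0],[0,0,0],-0.18],[[-0.0016,-0.0148,0],[0,0,0],-0.18],[[-0.0015,-0.0149,0],[0,0,0],-0.18],[[0.0022,-0.0148,0],[0,0,0],-0.18],[[0.0022,-0.0148,0],[0,0,0],-0.18],[[0.006,-0.017,0],[0,0,0],-0.18],[[0.0087,-0.0157,0],[0,0,0],-0.18],[[0.001,-0.002,0],[0,0,0],-0.18]]'
python3 -m crank '[[[-0.0097,0.0177,0],[0,0,0],-0.18],[[-0.006,0.017,0],[0,0,0],-0.18]]'
python3 -m crank '[[[-0.0022,0.0148,0],[0,0,0],-0.18],[[-0.0022,0.0148,0],[0,0,0],-0.18]]'
python3 -m crank '[[[0.0015,0.0149,0],[0,0,0],-0.18],[[0.0016,0.0148,0],[0,0,0],-0.18]]'
python3 -m crank '[[[0.0053,0.0172,0],[0,0,0],-0.18],[[0.0079,0.0162,0],[0,0,0],-0.18]]'
python3 -m crank '[[[0,0,0],[0,0,0],-0.18]]'
```

```text
clock: 21.4
tool_pos: [0.5588, 0.0271, 0.0991]
orientation: [-155.9, -35.4, -2.0]
force: [-0.0, -0.4, -0.7]
opening: 0.0357
gripper_force: 0.0
clock: 21.6
tool_pos: [0.5418, 0.0633, 0.0987]
orientation: [-155.9, -35.3, -2.0]
force: [-0.5, 1.3, 0.4]
opening: 0.0361
gripper_force: 0.2
clock: 21.8
tool_pos: [0.5373, 0.0938, 0.099]
orientation: [-155.9, -35.4, -1.9]
force: [0.2, -0.2, -0.3]
opening: 0.0361
gripper_force: 0.1
clock: 22.0
tool_pos: [0.5406, 0.1233, 0.0991]
orientation: [-155.9, -35.4, -1.9]
force: [0.4, -3.7, -0.5]
opening: 0.036
gripper_force: 1.3
clock: 22.2
tool_pos: [0.5537, 0.1564, 0.0989]
orientation: [-155.9, -35.4, -1.9]
force: [0.3, -3.2, -0.9]
opening: 0.0357
gripper_force: 1.5
clock: 22.3
tool_pos: [0.5546, 0.1576, 0.0991]
orientation: [-155.9, -35.4, -1.8]
force: [2.3, -2.9, 0.9]
opening: 0.036
gripper_force: 2.1
```

```bash
python3 - <<'E'
from clr import *
for q in(-.65,.62): print([round(float(v),3) for v in clear(q,42,36,30,.114,.0188,.036)])
E
python3 -m crank '[[[-0.0079,-0.0162,0],[0,0,0],-0.18],[[-0.0053,-0.0172,0],[0,0,0],-0.18],[[-0.0016,-0.0148,0],[0,0,0],-0.18],[[-0.0015,-0.0149,0],[0,0,0],-0.18],[[0.0022,-0.0148,0],[0,0,0],-0.18],[[0.0022,-0.0148,0],[0,0,0],-0.18],[[0.006,-0.017,0],[0,0,0],-0.18],[[0.0087,-0.0157,0],[0,0,0],-0.18],[[0.004,-0.0065,0],[0,0,0],-0.18],[[0,0,0],[0,0,0],-0.18]]'
python3 -m crank '[[[-0.004,0.0065,0],[0,0,0],-0.18],[[-0.0087,0.0157,0],[0,0,0],-0.18],[[-0.006,0.017,0],[0,0,0],-0.18]]'
python3 -m crank '[[[-0.0022,0.0148,0],[0,0,0],-0.18],[[-0.0022,0.0148,0],[0,0,0],-0.18]]'
python3 -m crank '[[[0.0015,0.0149,0],[0,0,0],-0.18]]'
python3 -m crank '[[[0.0016,0.0148,0],[0,0,0],-0.18]]'
python3 -m crank '[[[0.0053,0.0172,0],[0,0,0],-0.18],[[0.0079,0.0162,0],[0,0,0],-0.18],[[0.0025,0.0045,0],[0,0,0],-0.18]]'
python3 -m crank '[[[0,0,0],[0,0,0],-0.18]]'
```

```text
[0.008, 0.02, 0.017, 0.006, 0.849]
[0.015, 0.013, 0.017, 0.005, 0.643]
clock: 23.3
tool_pos: [0.5615, 0.0236, 0.0988]
orientation: [-155.9, -35.4, -2.0]
force: [-0.2, 0.9, 0.7]
opening: 0.0362
gripper_force: 0.0
clock: 23.6
tool_pos: [0.5414, 0.0646, 0.0986]
orientation: [-155.9, -35.3, -1.9]
force: [0.7, -0.4, 0.5]
opening: 0.0358
gripper_force: 0.2
clock: 23.8
tool_pos: [0.5371, 0.0943, 0.0988]
orientation: [-156.0, -35.4, -1.8]
force: [0.3, -3.1, -0.1]
opening: 0.0359
gripper_force: 1.5
clock: 23.9
tool_pos: [0.5383, 0.1092, 0.0988]
orientation: [-155.9, -35.4, -1.8]
force: [-0.1, -3.6, -1.0]
opening: 0.036
gripper_force: 1.3
clock: 24.0
tool_pos: [0.5402, 0.124, 0.0989]
orientation: [-155.9, -35.4, -1.8]
force: [0.3, -3.9, -1.7]
opening: 0.036
gripper_force: 1.6
clock: 24.3
tool_pos: [0.5564, 0.1626, 0.0989]
orientation: [-156.0, -35.4, -1.7]
force: [0.5, -4.6, 0.3]
opening: 0.0365
gripper_force: 2.2
clock: 24.4
tool_pos: [0.5563, 0.162, 0.0987]
orientation: [-156.0, -35.4, -1.7]
force: [0.3, -2.5, 0.4]
opening: 0.0361
gripper_force: 1.1
```

```bash
python3 -m crank '[[[-0.0025,-0.0045,0],[0,0,0],-0.18],[[-0.0079,-0.0162,0],[0,0,0],-0.18],[[-0.0053,-0.0172,0],[0,0,0],-0.18],[[-0.0016,-0.0148,0],[0,0,0],-0.18],[[-0.0015,-0.0149,0],[0,0,0],-0.18],[[0.0022,-0.0148,0],[0,0,0],-0.18],[[0.0022,-0.0148,0],[0,0,0],-0.18],[[0.006,-0.017,0],[0,0,0],-0.18],[[0.0087,-0.0157,0],[0,0,0],-0.18],[[0.004,-0.0065,0],[0,0,0],-0.18],[[0,0,0],[0,0,0],-0.18]]'
python3 -m crank '[[[-0.004,0.0065,0],[0,0,0],-0.18],[[-0.0087,0.0157,0],[0,0,0],-0.18],[[-0.006,0.017,0],[0,0,0],-0.18]]'
python3 -m crank '[[[-0.0022,0.0148,0],[0,0,0],-0.18],[[-0.0022,0.0148,0],[0,0,0],-0.18]]' | grep -E 'pos|^force'
python3 -m crank '[[[0.0015,0.0149,0],[0,0,0],-0.18]]' | grep -E 'pos|^force'
python3 -m crank '[[[0.0016,0.0148,0],[0,0,0],-0.18]]' | grep -E 'pos|^force'
python3 -m crank '[[[0.0053,0.0172,0],[0,0,0],-0.18]]' | grep -E 'pos|^force'
```

```text
clock: 25.5
tool_pos: [0.5616, 0.0233, 0.0988]
orientation: [-155.9, -35.4, -2.0]
force: [-0.2, -0.1, -0.1]
opening: 0.036
gripper_force: 0.0
clock: 25.8
tool_pos: [0.5416, 0.0645, 0.0987]
orientation: [-155.9, -35.4, -1.9]
force: [-0.2, 0.5, -0.4]
opening: 0.0361
gripper_force: 0.2
tool_pos: [0.5373, 0.0941, 0.0989]
force: [-0.5, -4.3, -0.9]
tool_pos: [0.5385, 0.1089, 0.0989]
force: [-1.0, -4.4, 0.3]
tool_pos: [0.5405, 0.1232, 0.0989]
force: [-1.6, -10.2, -0.2]
tool_pos: [0.546, 0.1388, 0.0988]
force: [-1.3, -20.9, 2.2]
```

```bash
python3 -m crank '[[[0,0,0],[0,0,0],-0.18]]'
python3 - <<'E'
from plan import *
o=ctrl.get_obs(); print(o["force"],o["moment"],o["opening"],o["gripper_force"],o["joint_pos"].round(1))
E
```

```text
clock: 26.4
tool_pos: [0.5475, 0.1393, 0.0992]
orientation: [-156.2, -35.7, -1.7]
force: [5.1, -16.8, -0.5]
opening: 0.0362
gripper_force: 8.4
[  5.13041896 -16.81353904  -0.49708824] [-6.39400524  0.60685254 -4.00503977] 0.03618202371476631 8.437637686729431 [ 19.1   6.4 -34.3 -51.9 -13.8 124. ]
```

```bash
python3 -m crank '[[[0.002,0.004,0],[0,0,0],-0.18],[[0,0,0],[0,0,0],-0.18]]' | grep -E 'pos|force'
python3 -m crank '[[[-0.003,-0.006,0],[0,0,0],-0.18],[[-0.0045,-0.0152,0],[0,0,0],-0.18],[[-0.0016,-0.0148,0],[0,0,0],-0.18],[[-0.0015,-0.0149,0],[0,0,0],-0.18],[[0.0022,-0.0148,0],[0,0,0],-0.18],[[0.0022,-0.0148,0],[0,0,0],-0.18],[[0,0,0],[0,0,0],-0.18]]' | grep -E 'pos|force'
python3 - <<'E'
from plan import *
x0,R0,j0=now(); print((tgt(-.25)[0]-x0).round(4))
E
python3 -m crank '[[[-0.0022,0.0148,0],[0,0,0],-0.18]]' | grep -E 'pos|force'
python3 -m crank '[[[-0.0022,0.0148,0],[0,0,0],-0.18]]' | grep -E 'pos|force'
python3 -m crank '[[[0.0007,0.0075,0],[0,0,0],-0.18]]' | grep -E 'pos|force'
python3 -m crank '[[[0.0008,0.0075,0],[0,0,0],-0.18]]' | grep -E 'pos|force'
```

```text
tool_pos: [0.5491, 0.142, 0.0991]
force: [0.1, -16.5, 2.7]
gripper_force: 7.5
tool_pos: [0.5421, 0.0633, 0.0989]
force: [-0.1, -0.8, 0.6]
gripper_force: 0.0
[0.0005 0.0003 0.0011]
tool_pos: [0.5404, 0.0779, 0.0989]
force: [-0.7, 0.1, -0.1]
gripper_force: 0.1
tool_pos: [0.5377, 0.094, 0.0989]
force: [-0.2, -1.1, 0.3]
gripper_force: 0.2
tool_pos: [0.5379, 0.1024, 0.0989]
force: [0.5, -2.8, -0.2]
gripper_force: 0.6
tool_pos: [0.5393, 0.1092, 0.0989]
force: [-0.3, -3.1, -0.9]
gripper_force: 1.5
```

```bash
for i in 1; do
python3 -m crank '[[[0.0008,0.0075,0],[0,0,0],-0.18],[[0,0,0],[0,0,0],-0.18]]' | grep -E 'pos|force'
python3 -m crank '[[[0.0009,0.0075,0],[0,0,0],-0.18],[[0,0,0],[0,0,0],-0.18]]' | grep -E 'pos|force'
python3 -m crank '[[[0.002,0.0075,0],[0,0,0],-0.18],[[0,0,0],[0,0,0],-0.18]]' | grep -E 'pos|force'
python3 -m crank '[[[0.0022,0.0075,0],[0,0,0],-0.18],[[0,0,0],[0,0,0],-0.18]]' | grep -E 'pos|force'
done; python3 - <<'E'
from plan import *
x0,R0,j0=now(); print(x0,ctrl.get_obs()["opening"])
E
```

```text
tool_pos: [0.5407, 0.1163, 0.0989]
force: [0.9, -4.4, 0.7]
gripper_force: 1.9
tool_pos: [0.542, 0.1225, 0.0989]
force: [1.0, -7.4, 0.2]
gripper_force: 3.3
tool_pos: [0.5444, 0.1292, 0.0989]
force: [1.5, -11.1, 0.4]
gripper_force: 5.0
tool_pos: [0.547, 0.1359, 0.0989]
force: [2.1, -14.4, 0.7]
gripper_force: 6.6
[0.54697813 0.13591554 0.09893769] 0.036086125690192844
```

The force rises elastically from the same spot (y≈0.116) on both pushes, against a steady 3-4 N while driving, so the nut seems to be at its end stop. I'll centre the cage, back out along the tool axis, and check the jaw and bottle by depth.

```bash
python3 -m crank '[[[-0.004,-0.014,0],[0,0,0],-0.18],[[-0.0035,-0.0125,0],[0,0,0],-0.18],[[0,0,0],[0,0,0],0],[[0,0,0],[0,0,0],0],[[0,0,0],[0,0,0],0]]'
python3 -m crank '[[[-0.005,-0.0036,0.007],[0,0,0],0],[[-0.0108,-0.0079,0.0149],[0,0,0],0],[[-0.0108,-0.0079,0.0149],[0,0,0],0],[[-0.0108,-0.0079,0.0149],[0,0,0],0],[[-0.0108,-0.0079,0.0149],[0,0,0],0],[[-0.0108,-0.0079,0.0149],[0,0,0],0],[[0,0,0],[0,0,0],0],[[0,0,0],[0,0,0],0]]'
python3 - <<'E'
from h import *
p,d=imaging.snapshot("wrist"); cv2.imwrite("pics/w6.png",p); np.save("pics/w6.npy",d); m=imaging.camera_model("wrist")
np.savez("pics/w6m.npz",**m)
def cloud(d,m):
    v,u=np.nonzero(d>0); P=np.linalg.inv(m["mtx"])@np.vstack([u,v,np.ones_like(u)])*d[v,u]; return (m["R"].T@(P-m["t"][:,None])).T
c,s=np.cos(np.radians(1.3)),np.sin(np.radians(1.3))
def clampf(X): q=X-[.648,.0885,0]; return np.c_[q[:,0]*c+q[:,1]*s,-q[:,0]*s+q[:,1]*c,q[:,2]]*1e3
m0={"mtx":m["mtx"],"R":np.array([[-9.99568552e-01,-2.93718938e-02,-4.63198040e-05],[-2.80360146e-02,9.53634060e-01,2.99659910e-01],[-8.75740690e-03,2.99531921e-01,-9.54046087e-01]]),"t":np.array([.4584804,.04069255,.46449868])}
for n,dd,mm in(("before",np.load("pics/w2.npy"),m0),("now",d,m)):
    X=clampf(cloud(dd,mm)); k=(abs(X[:,0])<30)&(X[:,1]<-85)&(X[:,1]>-190)&(X[:,2]>55)&(X[:,2]<75); Y=X[k]
    print(n,len(Y)); h,e=np.histogram(Y[:,1],bins=np.arange(-190,-84,3)); print([(int(a),int(b)) for a,b in zip(e,h) if b])
    k=(abs(X[:,0])<40)&(X[:,1]<-130)&(X[:,1]>-200)&(X[:,2]>150)&(X[:,2]<205); 
    if k.sum(): print(" cap",k.sum(),X[k].min(0).round(1),X[k].max(0).round(1))
E
```

```text
clock: 29.0
tool_pos: [0.5388, 0.1117, 0.0993]
orientation: [-155.9, -35.4, -1.9]
force: [2.3, -2.3, 2.7]
opening: 0.0432
gripper_force: 1.6
clock: 29.8
tool_pos: [0.4785, 0.0694, 0.1801]
orientation: [-155.9, -35.4, -1.8]
force: [0.5, 0.3, -0.2]
opening: 0.0442
gripper_force: 0.0
before 1105
[(-190, 54), (-187, 56), (-184, 56), (-181, 45), (-178, 21), (-175, 22), (-172, 22), (-133, 110), (-130, 77), (-127, 3), (-124, 153), (-121, 127), (-118, 113), (-115, 115), (-112, 103), (-109, 28)]
now 2362
[(-190, 13), (-187, 26), (-184, 31), (-181, 32), (-178, 25), (-175, 58), (-172, 164), (-169, 64), (-166, 62), (-163, 70), (-160, 73), (-157, 78), (-154, 82), (-151, 89), (-148, 90), (-145, 130), (-142, 154), (-139, 224), (-136, 239), (-133, 238), (-130, 234), (-127, 186)]
 cap 690 [ -13.4 -157.7  150. ] [   9.2 -149.2  173.8]
```

```bash
python3 - <<'E'
from h import *
c,s=np.cos(np.radians(1.3)),np.sin(np.radians(1.3))
def cf(d,m):
    v,u=np.nonzero(d>0); P=np.linalg.inv(m["mtx"])@np.vstack([u,v,np.ones_like(u)])*d[v,u]; q=(m["R"].T@(P-m["t"][:,None])).T-[.648,.0885,0]
    return np.c_[q[:,0]*c+q[:,1]*s,-q[:,0]*s+q[:,1]*c,q[:,2]]*1e3
m=dict(np.load("pics/w6m.npz"))
m0={"mtx":m["mtx"],"R":np.array([[-9.99568552e-01,-2.93718938e-02,-4.63198040e-05],[-2.80360146e-02,9.53634060e-01,2.99659910e-01],[-8.75740690e-03,2.99531921e-01,-9.54046087e-01]]),"t":np.array([.4584804,.04069255,.46449868])}
for n,d,mm in(("before",np.load("pics/w2.npy"),m0),("now",np.load("pics/w6.npy"),m)):
    X=cf(d,mm); k=(abs(X[:,0])<16)&(X[:,1]<-90)&(X[:,1]>-150)&(X[:,2]>40)&(X[:,2]<90)
    Y=X[k]; print(n,[(z,int(((Y[:,2]>=z)&(Y[:,2]<z+3)).sum()),np.percentile(Y[(Y[:,2]>=z)&(Y[:,2]<z+3),1],[1,10,50,90,99]).round(1).tolist()) for z in range(40,90,3) if ((Y[:,2]>=z)&(Y[:,2]<z+3)).sum()>8])
E
```

```text
before [(40, 39, [-132.4, -132.3, -131.9, -117.1, -92.0]), (43, 36, [-132.2, -132.1, -130.2, -94.2, -91.0]), (46, 63, [-132.6, -132.3, -122.1, -93.1, -90.2]), (49, 122, [-132.4, -132.1, -100.6, -92.0, -90.8]), (52, 48, [-132.3, -132.2, -131.9, -122.0, -111.8]), (55, 55, [-132.5, -132.0, -128.7, -121.9, -121.4]), (58, 96, [-132.4, -132.0, -129.0, -122.0, -121.6]), (61, 124, [-132.2, -131.1, -128.6, -121.2, -109.1]), (64, 325, [-121.8, -120.8, -115.5, -110.1, -108.6])]
now [(40, 92, [-149.2, -147.3, -119.3, -96.2, -91.2]), (43, 114, [-149.6, -146.7, -116.9, -95.4, -90.5]), (46, 317, [-148.0, -125.8, -109.4, -94.0, -90.4]), (49, 259, [-149.3, -144.2, -114.5, -95.9, -90.8]), (52, 57, [-149.6, -148.4, -143.6, -125.8, -125.6]), (55, 60, [-150.0, -149.1, -143.2, -125.8, -125.7]), (58, 119, [-149.4, -146.5, -141.6, -125.8, -125.6]), (61, 264, [-149.5, -143.9, -134.5, -126.1, -125.7]), (64, 555, [-148.6, -139.3, -133.2, -127.7, -126.2]), (67, 50, [-149.8, -148.7, -144.8, -141.7, -141.5]), (70, 59, [-149.5, -148.6, -144.1, -141.8, -141.4]), (73, 50, [-149.6, -148.3, -144.3, -141.8, -141.4]), (76, 61, [-149.6, -148.9, -144.2, -141.8, -141.6]), (79, 60, [-149.8, -148.6, -144.8, -141.8, -141.5]), (82, 60, [-149.6, -148.7, -144.2, -141.8, -141.4]), (85, 70, [-149.8, -148.8, -144.9, -141.9, -141.5]), (88, 33, [-149.9, -148.1, -143.8, -142.0, -141.8])]
```

The jaw moved 17.4 mm from nut ≈0.57, so the nut is at about 2.3, its end stop. The bottle's front is at clamp y -141.6, putting its axis within about 1 mm of the seat, with straight vertical sides. The hand is clear, so I'll hand in.

```bash
python3 -c "
from plant import close_job
print(close_job())"
```

```text
the job is handed in; nothing more can be done
None
```

The job is handed in at about 30 s of robot time: by depth measurement the bottle stands clamped about 1 mm from the seat with the nut at about 2.3 rad (fully tight), and the hand is clear of everything; pad force wasn't measured, and the flask and beakers weren't re-checked at the end.

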